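# Tip the spent tealights and tablets into the flap-lid dish

## Robot

A 7-joint arm with a two-finger parallel gripper is mounted at the origin on the work surface. World frame = base frame: x ahead of the robot, y to its left, z up, the work surface at z = 0. Lengths are in m, angles in degrees, forces in N, time in s.
With the tool pointing down it reaches from about 0.4 to 0.9 m from the base axis. Payload 5.6 kg.
Tool frame: the origin (TCP) lies at the very end of the fingers, on their centre line; the grasp point (between the pads) lies bot.grasp_offset behind it (bot.grasp_offset is the distance from the TCP to the grasp point, in m); z points along the fingers, y is the line along which they close (so a half turn about z gives the same grasp; the last joint's range is limited). The gripper opens to 92 mm and grips with 3 to 60 N. Pads are 20 mm wide; open, the fingers measure 128 mm over their backs; the gripper's body (75 mm by 189 mm) begins 69 mm behind the grasp point.
Start: joints at [-67.838, 26.786, -0.665, 91.828, 0.344, 61.387, -3.226], TCP at [0.271, 0.591, 0.215] pointing down, gripper open.
Joint ranges: [-144.91, 144.91], [-17.63, 115.5], [-89.93, 88.59], [15.96, 139.68], [-74.01, 254.01], [8.47, 105.57], [-167.45, 167.45]. Speed limits (degrees/s): [147.25, 147.25, 180, 180, 180, 180, 180].

## Interface

Orientations are given as a 3x3 rotation matrix whose columns are the frame's x, y, z axes.
In Python, from station import bot gives the robot as it stands.
- The arm moves only by the tool step_arm, never from a script. Its argument "motion" is a list of rows, each an object with "delta_pos": the shift along the world's x, y, z in mm, a list of three; "spin": the turn about the world's z in degrees. A call has exactly 5 rows; each row is the pose to reach, as a shift and turn from the pose commanded when the call began; what a row does not reach only later rows make up. A row lasts 1/10 s, in which the tool goes at most 50 mm and 8.59 degrees, less where a joint would pass 70% of its speed; a pose out of reach is approached as far as the arm can. A call with a gripper value outside its range is refused whole. "fingers" is the opening, from 0 (shut) to 1 (fully open), set as the call begins (left out, the last holds). The fingers move at their own pace and stop on an object; the grip force is fixed at half the most. Time passes only in rows, so rows that repeat a pose let the fingers close, or fill a call up. It gives the time, the measured TCP pose, the force, the opening and the grip force at its end, in the units of the state.
- bot.get_obs(): the state, without advancing time (a new reading comes with each control period).
- bot.capture(name): name is "scene" or "top"; returns a dict with "color" (384x512x3 uint8, red, green, blue), "fovy" (degrees; the focal length in pixels is half the picture's height over the tangent of half this angle, whatever the lens; pixels are square), "cx", "cy" (the principal point, pixels), "dist_coeffs" ([k1, k2, p1, p2, k3] as OpenCV has them; the pictures are not rectified), "view" (4x4, takes a point from world to camera coordinates). Camera axes: x right, y down, z forward; pixel columns grow to the right and rows downward; lengths in m; the calibration is good to about 2 mm. A picture is of the moment at which its call begins. There is no depth.
- bot.job_done(): hands the job in; it is judged then, once.
Trained networks look in a picture, given as the dict that the camera call returned (one of the last four; its "shot" number tells which), for a name from the list of things; names that differ only in an ending like _2 or _b are one class to them, and where a whole thing is asked for, a point or a joint stands for the part that bears it (a point fixed in the world has none). Each returns a list of dicts, best first, with "conf" (0 to 1); they miss things now and then, are a little off and sometimes report something else, mostly with a low value. They report only what shows in the picture. A call takes as long as a camera call.
- bot.outline_of(picture, target): "pixels" (384x512 bool, what is visible of it) and "at" ([column, row] in pixels, amid what is visible of it).
- bot.spot_point(picture, target): "at" ([column, row] in pixels: a listed point, or the origin of a listed thing).
The state is a dict: "time_s": time; "joint_pos": joint angles; "joint_velocities": joint speeds; "joint_torque": joint torques, N m; "tcp_pos": TCP position; "eef_rot": TCP orientation; "force": force on the tool from outside, world axes, zero at the start; "torque": the same for the moment, N m; "finger_gap": opening from 0.0 (shut) to 1.0 (fully open); "grip_force": force on a finger pad.
Only numpy, scipy, OpenCV 4.12 (cv2) and the standard library are available. Lean on these libraries where they do the work, as an engineer would, in place of code of your own. Each camera call takes 0.05 s, during which the arm holds its last target. There are 200 camera calls.

## Task

Clear the burnt-out bits from the bistro table: with the red dish's flap still shut, gather every spent tablet lying on the table onto the scoop tray beside the tealights; only then open the flap right up, lift the loaded tray and tip its whole load into the dish over the tray's open front edge. Finish with the empty tray set down level and centred on the bamboo trivet again (it may face either way), every spent piece in the dish and the flap fully shut. Do not push the lamp, citronella pot or tumbler about.

Things in the scene. Friction and masses are not known exactly. Their poses are not given: they have to be found in the camera images.
- flap (a joint): Opening angle (rad) of the red dish's flap lid: 0 shut, 1.7 fully open (standing just past upright). The hinge is stiff (about 0.3 N m of friction, with the lid's weight of 0.25 kg): the flap stays at whatever angle it is left.
- flap_hinge (a point): Middle of the flap's hinge line, on top of the dish's far (+x) rim, 80 mm above the dish's underside; it turns with the flap. The hinge line runs along the dish's y axis. The flap is a red slab 170 x 170 x 8 mm that covers the whole mouth.
- flap_handle (a point): Middle of the flap's handle: a round steel bar, 11 mm thick and 95 mm long, parallel to the hinge line, 35 mm off the flap's upper face. Flap shut, it is 123 mm above the dish's underside and 140 mm from the hinge, to the dish's -x side; it travels on an arc about the hinge, up and over to +x. Pinch it from straight above, fingers closing across it; the bar can turn between the pads.
- dish: Square red ceramic waste dish with a hinged flap lid, 170 x 170 mm and 80 mm high, walls and floor 8 mm (mouth inside 154 x 154 mm); heavy, does not move. Origin: centre of its underside; x points to the hinge side, z up.
- trivet: Bamboo fan-shaped trivet, 10 mm thick, about 170 mm long, fixed to the table; the fan widens along its +x axis. The tray starts on it, the tray's x roughly along the trivet's x. Origin: the trivet's centre, at table height. Its supporting part reaches 60 mm to -x, 80 mm to +x and 55 mm to either side of that.
- tray: Steel scoop tray 170 (x) x 110 (y) mm, about 0.25 kg. Floor 4 mm thick; walls 4 mm thick, 25 mm high at the back (-x) and sides; the front (+x) is open without a lip: pieces slide out there when it is tipped forward 40 degrees or more. A wooden cross-bar along y bridges it as a handle, centre 20 mm behind the tray's centre and 72 mm above its underside. Origin: centre of its underside, z up.
- tray_grip (a point): Centre of the tray's flat wooden cross-bar handle (tray axes): 10 mm thick (x), 18 mm high (z), the full 110 mm wide (y). Pinch it from above, fingers closing along the tray's x.
- tray_spout (a point): Middle of the tray's open front edge, on the floor's upper face, 85 mm ahead of the tray's centre (tray axes).
- lamp: Glass hurricane lamp, 104 mm across, 167 mm high, loose bystander. Origin: centre of its underside.
- citronella_pot: White plastic pot with a screw-top cover, 112 mm across, 76 mm high, loose bystander. Origin: centre of its underside.
- tumbler: Drinking glass, 72 mm across, 90 mm high, on a round cork coaster, loose bystander. Origin: centre of its underside.
- tealight0: Spent tealight: aluminium cup full of wax, 38 mm across, 16 mm high, about 18 g, standing in the rear two thirds of the tray; 2 to 4 of the four are there. Origin: centre of its underside.
- tealight1: Spent tealight: aluminium cup full of wax, 38 mm across, 16 mm high, about 18 g, standing in the rear two thirds of the tray; 2 to 4 of the four are there. Origin: centre of its underside.
- tealight2: Spent tealight: aluminium cup full of wax, 38 mm across, 16 mm high, about 18 g, standing in the rear two thirds of the tray; 2 to 4 of the four are there. Origin: centre of its underside.
- tealight3: Spent tealight: aluminium cup full of wax, 38 mm across, 16 mm high, about 18 g, standing in the rear two thirds of the tray; 2 to 4 of the four are there. Origin: centre of its underside.
- tablet0: Spent repellent tablet: brown pressed-board slab, 42 (x) x 28 (y) x 7 mm (z), about 14 g, lying flat on the table; 2 to 4 of the four are there. Origin: centre of its underside.
- tablet1: Spent repellent tablet: brown pressed-board slab, 42 (x) x 28 (y) x 7 mm (z), about 14 g, lying flat on the table; 2 to 4 of the four are there. Origin: centre of its underside.
- tablet2: Spent repellent tablet: brown pressed-board slab, 42 (x) x 28 (y) x 7 mm (z), about 14 g, lying flat on the table; 2 to 4 of the four are there. Origin: centre of its underside.
- tablet3: Spent repellent tablet: brown pressed-board slab, 42 (x) x 28 (y) x 7 mm (z), about 14 g, lying flat on the table; 2 to 4 of the four are there. Origin: centre of its underside.

How it is judged:
By the outcome, as a careful person would: the job done as asked, in the order asked, and still so for the second after the job is handed in, with the robot touching nothing.
Of tealight0, tealight1, tealight2, tealight3 only 2 to 4 are there at a start; the rules pass over those that are not, and their reading is None.
Of tablet0, tablet1, tablet2, tablet3 only 2 to 4 are there at a start; the rules pass over those that are not, and their reading is None.
At some moment in a run one of tablet0, tablet1, tablet2, tablet3 may be knocked a few centimetres aside while the robot is not near it.
It also fails if it takes over 210 s, if anything falls off the work surface, if the arm or the gripper's body presses on something with over 40 N, if the wrist force passes 120 N, or if a joint passes its speed limit or range.

## Working session

There is one attempt and no reset: what is moved stays moved. The work goes in short steps, Python scripts to look and compute and a tool call to move; the robot and the scene stay as the last step left them, time stands still between calls to the robot, and variables do not carry over. Pictures are saved under pics/ and viewed, at most 14 in all, crops included, and the job is handed in when it is done.

Besides the shell and the picture viewer there is one more tool, called after "Request:" in YAML: its name, and indented under it one key for each argument. step_arm: Moves the arm, as the interface text tells. Its arguments: {"type":"object","properties":{"motion":{"type":"array"},"fingers":{"type":"number"}},"required":["motion"]}

```bash
ls; mkdir -p pics; cat > h.py <<'E'
from station import bot
import numpy as np, cv2, sys
def K(p):
    f=p["color"].shape[0]/2/np.tan(np.radians(p["fovy"])/2)
    return np.array([[f,0,p["cx"]],[0,f,p["cy"]],[0,0,1.]])
def ray(p,uv):
    q=cv2.undistortPoints(np.array([[uv]],float),K(p),np.array(p["dist_coeffs"],float)).ravel()
    V=np.array(p["view"]);R,t=V[:3,:3],V[:3,3]
    return -R.T@t, R.T@np.array([q[0],q[1],1.])
def at_z(p,uv,z):
    c,d=ray(p,uv); return c+d*(z-c[2])/d[2]
def proj(p,X):
    V=np.array(p["view"]);r,_=cv2.Rodrigues(V[:3,:3])
    return cv2.projectPoints(np.array(X,float).reshape(-1,3),r,V[:3,3],K(p),np.array(p["dist_coeffs"],float))[0].reshape(-1,2)
def tri(ps,uvs):
    A=np.zeros((3,3));b=np.zeros(3)
    for p,u in zip(ps,uvs):
        c,d=ray(p,u);d/=np.linalg.norm(d);M=np.eye(3)-np.outer(d,d);A+=M;b+=M@c
    return np.linalg.solve(A,b)
def save(p,n): cv2.imwrite(f"pics/{n}.png",p["color"][:,:,::-1])
def rect(p,mask,z):
    """min-area rect of a flat top at height z: centre, sizes, angle of long axis (deg)"""
    c=max(cv2.findContours(mask.astype(np.uint8),0,1)[0],key=len).reshape(-1,2)
    X=np.array([at_z(p,u,z)[:2] for u in c])*1000
    (cx,cy),(w,h),a=cv2.minAreaRect(X.astype(np.float32))
    if w<h: w,h,a=h,w,a+90
    return np.round([cx,cy,w,h,(a+90)%180-90],1)
E
python3 - <<'E'
from h import *
o=bot.get_obs();print({k:np.round(v,3) for k,v in o.items()},bot.grasp_offset)
S=bot.capture("scene");T=bot.capture("top");save(S,"s0");save(T,"t0")
for p,n in((S,"S"),(T,"T")):
    c,d=ray(p,(256,192));print(n,np.round(c,3),np.round(d,2))
    for t in["flap_hinge","flap_handle","dish","trivet","tray","tray_grip","tray_spout","lamp","citronella_pot","tumbler","tealight0","tablet0"]:
        r=bot.spot_point(p,t);print(n,t,[(np.round(x["at"]).astype(int).tolist(),round(x["conf"],2)) for x in r[:6]])
for x in bot.outline_of(T,"tablet0"): print("tab",round(x["conf"],2),np.round(x["at"]),rect(T,x["pixels"],.007),x["pixels"].sum())
for x in bot.outline_of(T,"tealight0"): print("tea",round(x["conf"],2),np.round(x["at"]))
E
```

```text
pics
{'time_s': np.float64(0.0), 'joint_pos': array([-67.837,  26.835,  -0.664,  91.885,   0.345,  61.385,  -3.227]), 'joint_velocities': array([-0.06 ,  0.028,  0.001, -0.01 ,  0.113,  0.064, -0.053]), 'joint_torque': array([-0.0000e+00, -5.2057e+01, -1.2000e-02, -2.4375e+01, -5.7000e-02,
        1.7000e-02,  0.0000e+00]), 'tcp_pos': array([0.271, 0.59 , 0.214]), 'eef_rot': array([[-0.909,  0.417, -0.001],
       [ 0.417,  0.909, -0.002],
       [-0.   , -0.002, -1.   ]]), 'force': array([-0.498,  0.215, -0.489]), 'torque': array([-0.001, -0.018,  0.019]), 'grip_force': np.float64(0.0), 'finger_gap': np.float64(0.999)} 0.0187
S [1.126 0.309 0.949] [-0.5  -0.32 -0.8 ]
S flap_hinge [([220, 171], 0.79), ([284, 209], 0.65)]
S flap_handle [([241, 131], 0.94), ([164, 139], 0.26)]
S dish [([234, 170], 0.79), ([390, 241], 0.31)]
S trivet [([386, 218], 0.64), ([373, 232], 0.59)]
S tray [([373, 228], 0.75), ([343, 210], 0.68)]
S tray_grip [([384, 216], 0.65), ([284, 206], 0.17)]
S tray_spout [([345, 212], 0.79)]
S lamp [([366, 310], 0.82), ([372, 226], 0.61)]
S citronella_pot [([232, 281], 0.
[... 339 characters left out ...]
[368, 207], 0.57)]
T flap_handle [([301, 230], 0.79), ([188, 229], 0.6)]
T dish [([298, 220], 0.79)]
T trivet []
T tray [([168, 228], 0.97)]
T tray_grip [([151, 228], 0.85)]
T tray_spout [([186, 227], 0.91), ([297, 216], 0.5)]
T lamp [([143, 164], 0.96)]
T citronella_pot [([237, 126], 0.67)]
T tumbler [([373, 206], 0.93)]
T tealight0 [([145, 236], 0.68), ([158, 230], 0.6), ([162, 220], 0.6), ([146, 222], 0.39), ([145, 163], 0.26)]
T tablet0 [([228, 179], 0.62), ([233, 199], 0.59), ([232, 233], 0.4)]
tab 0.52 [192. 178.] [638.2 184.1  37.7  23.3 -43.8] 75
tab 0.41 [229. 179.] [631.2  69.9  40.9  26.8 -12.9] 84
tea 0.66 [235. 203.]
tea 0.63 [148. 234.]
tea 0.63 [146. 220.]
tea 0.63 [159. 215.]
```

View pics/t0.png

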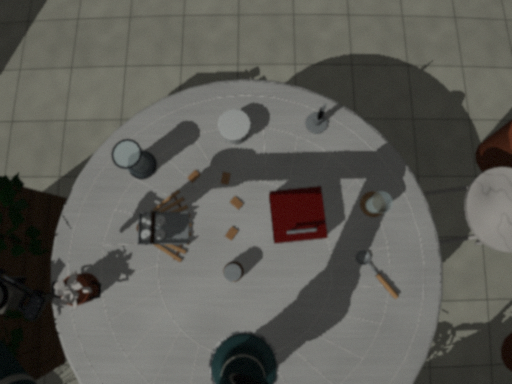

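View pics/s0.png

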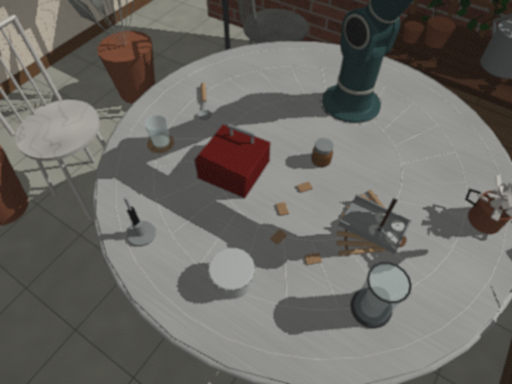

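```bash
python3 - <<'E'
from h import *
S=bot.capture("scene");T=bot.capture("top")
print("tcp",proj(T,[bot.get_obs()["tcp_pos"]]),proj(S,[bot.get_obs()["tcp_pos"]]),"base",proj(T,[[0,0,0]]))
c=T["color"][140:280,125:335];cv2.imwrite("pics/t1.png",cv2.resize(c,None,fx=3.8,fy=3.8,interpolation=cv2.INTER_CUBIC)[:,:,::-1])
def best(p,t,i=0): return bot.spot_point(p,t)[i]["at"]
for t in["flap_hinge","flap_handle","dish","tray","tray_grip","tray_spout"]:
    try:
        a,b=best(S,t),best(T,t);X=tri((S,T),(a,b));print(t,np.round(X*1000),"reproj",np.round(proj(S,X)-a,1),np.round(proj(T,X)-b,1))
    except Exception as e: print(t,e)
for p,n in((T,"T"),(S,"S")):
  for t,z in(("tablet0",.007),("tealight0",.03),("dish",.0),("tray",.01)):
    for x in bot.outline_of(p,t)[:6]: print(n,t,round(x["conf"],2),np.round(x["at"]),rect(p,x["pixels"],z),np.round(at_z(p,x["at"],z)*1000))
for t in("lamp","citronella_pot","tumbler"): print(t,np.round(at_z(T,best(T,t),0)*1000))
E
```

```text
tcp [[ 37.99864115 287.30548646]] [[539.06915483 186.34179064]] base [[243.90785961 366.40752926]]
flap_hinge list index out of range
flap_handle [ 441. -182.  120.] reproj [[1.8 0.2]] [[ 1.5 -0.8]]
dish [ 498. -187.   -5.] reproj [[0.3 0.1]] [[ 0.3 -0.2]]
tray [449. 276.  -2.] reproj [[0.5 0. ]] [[ 0.4 -0.1]]
tray_grip [456. 300.  69.] reproj [[0.1 0. ]] [[ 0. -0.]]
tray_spout [429. 120. -57.] reproj [[-18.4  -3.7]] [[-15.4   4.4]]
T tablet0 0.58 [230. 231.] [439.5  46.4  35.5  22.1 -36.7] [446.  49.   7.]
T tablet0 0.51 [193. 181.] [637.3 183.2  42.7  31.1 -43.8] [622. 185.   7.]
T tealight0 0.67 [147. 219.] [479.9 336.2  35.1  33.6  46.1] [484. 336.  30.]
T tealight0 0.47 [159. 217.] [483.7 287.6  38.   31.3   2.4] [491. 292.  30.]
T tealight0 0.44 [145. 236.] [433.8 337.3  34.4  31.3   2.7] [428. 337.  30.]
T tealight0 0.37 [226. 179.] [626.4  67.8  38.9  27.9  -0. ] [624.  63.  30.]
T tealight0 0.32 [168. 229.] [458.4 277.1 177.  115.8 -89.8] [453. 262.  30.]
T dish 0.71 [297. 217.] [ 504.2 -183.6  191.2  183.1  -84.3] [ 495. -184.    0.]
T tray 0.59 [168. 232.] [459.6 285.4 182
[... 233 characters left out ...]
 -46.4] [644. 182.   7.]
S tablet0 0.61 [284. 208.] [550.2  28.6  44.4  29.6  49.1] [544.  32.   7.]
S tealight0 0.6 [376. 217.] [442.3 279.1  40.7  19.6   1.5] [442. 273.  30.]
S tealight0 0.48 [390. 236.] [484.  336.5  43.2  38.5   0.9] [480. 331.  30.]
S tealight0 0.46 [397. 227.] [ 4.393e+02  3.356e+02  4.350e+01  3.820e+01 -2.000e-01] [442. 338.  30.]
S tealight0 0.43 [234. 152.] [ 457.3 -211.5  193.2  182.     6.2] [ 463. -202.   30.]
S dish 0.61 [235. 159.] [ 458.4 -210.9  270.2  228.9    6.5] [ 464. -199.    0.]
S tray 0.76 [370. 224.] [4.257e+02 2.768e+02 1.789e+02 1.782e+02 2.000e-01] [458. 268.  10.]
lamp [683. 365.   0.]
citronella_pot [810.  38.   0.]
tumbler [ 540. -445.    0.]
```

View pics/t1.png

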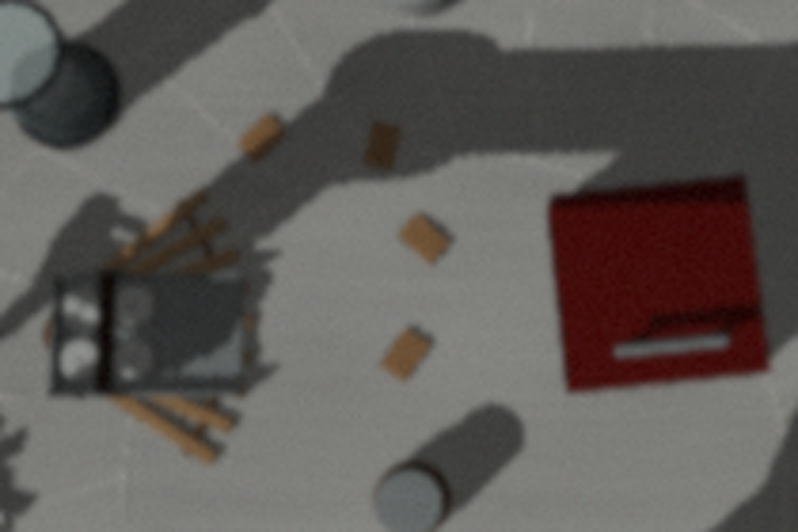

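```bash
cat >> h.py <<'E'
def tabs():
    T=bot.capture("top");S=bot.capture("scene");out=[]
    for n,p in(("T",T),("S",S)):
        h=cv2.cvtColor(p["color"],cv2.COLOR_RGB2HSV)
        m=((h[...,0]>4)&(h[...,0]<20)&(h[...,1]>90)).astype(np.uint8)
        k,l,st,c=cv2.connectedComponentsWithStats(m)
        for i in range(1,k):
            if 25<st[i,4]<260:
                X=at_z(p,c[i],.0055)
                if .35<X[0]<.75 and -.1<X[1]<.235: print(n,st[i,4],np.round(c[i],1),np.round(X[:2]*1000),rect(p,l==i,.006))
    return T,S
E
python3 - <<'E'
from h import *
T,S=tabs()
for t in("tray","tray_grip","tray_spout","trivet"):
  for p in(T,S):
    print(t,[(np.round(at_z(p,x["at"],{"tray":.01,"tray_grip":.082,"tray_spout":.014,"trivet":0}[t])*1000).tolist(),round(x["conf"],2)) for x in bot.spot_point(p,t)[:2]])
E
```

```text
T 67 [193.6 175.6] [642. 182.] [641.1 181.7  35.3  23.3 -43.8]
T 66 [225.1 177.9] [633.  70.] [633.1  69.6  35.8  23.4 -12.9]
T 79 [236.3 202.1] [547.  29.] [546.4  29.4  37.4  24.8  45.3]
T 26 [181.2 208.3] [525. 223.] [524.9 224.6  40.9   9.9 -67.9]
T 77 [231.3 232.7] [441.  46.] [440.9  45.5  39.   23.5 -36.7]
S 72 [304.1 186.8] [443.  45.] [443.3  45.   36.3  21.8 -34.7]
S 85 [281.9 208.6] [549.  29.] [549.4  29.1  36.8  23.5  50. ]
S 84 [278.  236.5] [636.  69.] [636.4  69.7  35.3  20.8  -8.7]
S 44 [346.5 234.2] [524. 226.] [523.  226.7  49.6  13.  -56.9]
S 108 [312.6 258.5] [643. 182.] [642.9 182.1  37.9  22.8 -44. ]
tray [([447.0, 273.0, 10.0], 0.79)]
tray [([461.0, 288.0, 10.0], 0.7)]
tray_grip [([471.0, 299.0, 82.0], 0.78)]
tray_grip [([469.0, 302.0, 82.0], 0.59)]
tray_spout [([452.0, 191.0, 14.0], 0.83), ([451.0, -196.0, 14.0], 0.48)]
tray_spout [([468.0, 189.0, 14.0], 0.63)]
trivet [([527.0, -443.0, 0.0], 0.57)]
trivet [([474.0, 280.0, 0.0], 0.87)]
```

Request:
step_arm:
  motion:
    - {"delta_pos": [30,-33,0],"spin": -4}
    - {"delta_pos": [64,-70,0],"spin": -8}
    - {"delta_pos": [98,-108,0],"spin": -12}
    - {"delta_pos": [131,-144,0],"spin": -16}
    - {"delta_pos": [165,-180,0],"spin": -19.4}
  fingers: 0.6

```text
time_s: 3.65
tcp_pos: [0.437, 0.4093, 0.2149]
eef_rot: [[-0.717, 0.697, 0.0], [0.697, 0.717, 0.0], [0.0, 0.001, -1.0]]
force: [1.0, -0.8, 0.3]
finger_gap: 0.606
grip_force: 0.0
```

Request:
step_arm:
  motion:
    - {"delta_pos": [33,-37,0],"spin": 0}
    - {"delta_pos": [66,-74,0],"spin": 0}
    - {"delta_pos": [100,-112,0],"spin": 0}
    - {"delta_pos": [133,-149,-5],"spin": 0}
    - {"delta_pos": [165,-186,-20],"spin": 0}

```text
time_s: 4.15
tcp_pos: [0.602, 0.225, 0.1967]
eef_rot: [[-0.719, 0.695, 0.003], [0.695, 0.719, 0.002], [-0.001, 0.003, -1.0]]
force: [0.2, 0.5, 0.9]
finger_gap: 0.601
grip_force: 0.0
```

Request:
step_arm:
  motion:
    - {"delta_pos": [20,-21,-20],"spin": 0}
    - {"delta_pos": [41.5,-43,-55],"spin": 0}
    - {"delta_pos": [41.5,-43,-100],"spin": 0}
    - {"delta_pos": [41.5,-43,-145],"spin": 0}
    - {"delta_pos": [41.5,-43,-180],"spin": 0}

```text
time_s: 4.65
tcp_pos: [0.6402, 0.1827, 0.0124]
eef_rot: [[-0.719, 0.695, -0.002], [0.695, 0.719, -0.001], [0.001, -0.002, -1.0]]
force: [0.2, -0.3, -0.6]
finger_gap: 0.598
grip_force: 0.0
```

Request:
step_arm:
  motion:
    - {"delta_pos": [0,0,-8],"spin": 0}
    - {"delta_pos": [0,0,-11.5],"spin": 0}
    - {"delta_pos": [0,0,-11.5],"spin": 0}
    - {"delta_pos": [0,0,-11.5],"spin": 0}
    - {"delta_pos": [0,0,-11.5],"spin": 0}

```text
time_s: 5.15
tcp_pos: [0.6425, 0.1838, 0.0057]
eef_rot: [[-0.719, 0.695, 0.003], [0.695, 0.719, 0.001], [-0.001, 0.003, -1.0]]
force: [0.4, -0.7, -0.7]
finger_gap: 0.597
grip_force: 0.0
```

Request:
step_arm:
  motion:
    - {"delta_pos": [0,0,0],"spin": 0}
    - {"delta_pos": [0,0,0],"spin": 0}
    - {"delta_pos": [0,0,0],"spin": 0}
    - {"delta_pos": [0,0,0],"spin": 0}
    - {"delta_pos": [0,0,0],"spin": 0}
  fingers: 0

```text
time_s: 5.65
tcp_pos: [0.6412, 0.1833, 0.0038]
eef_rot: [[-0.719, 0.695, 0.0], [0.695, 0.719, 0.0], [0.0, 0.0, -1.0]]
force: [-0.2, 0.4, 1.5]
finger_gap: 0.296
grip_force: 30.0
```

Request:
step_arm:
  motion:
    - {"delta_pos": [0,0,35],"spin": 0}
    - {"delta_pos": [-20,5,70],"spin": -8}
    - {"delta_pos": [-65,15,75],"spin": -16}
    - {"delta_pos": [-110,25,75],"spin": -24}
    - {"delta_pos": [-155,36,75],"spin": -32}

```text
time_s: 6.15
tcp_pos: [0.4847, 0.2194, 0.079]
eef_rot: [[-0.235, 0.972, 0.001], [0.972, 0.235, 0.001], [0.001, 0.001, -1.0]]
force: [-0.9, 1.4, 0.3]
finger_gap: 0.296
grip_force: 30.0
```

Request:
step_arm:
  motion:
    - {"delta_pos": [-25,6,0],"spin": -8}
    - {"delta_pos": [-42,10,-10],"spin": -14}
    - {"delta_pos": [-42,10,-32],"spin": -14}
    - {"delta_pos": [-42,10,-42],"spin": -14}
    - {"delta_pos": [-42,10,-42],"spin": -14}

```text
time_s: 6.65
tcp_pos: [0.4436, 0.2287, 0.0356]
eef_rot: [[0.001, 1.0, -0.002], [1.0, -0.001, -0.002], [-0.002, -0.002, -1.0]]
force: [-0.0, -0.6, 0.1]
finger_gap: 0.294
grip_force: 30.0
```

Request:
step_arm:
  motion:
    - {"delta_pos": [0,0,0],"spin": 0}
    - {"delta_pos": [0,0,0],"spin": 0}
    - {"delta_pos": [0,0,0],"spin": 0}
    - {"delta_pos": [0,0,20],"spin": 0}
    - {"delta_pos": [15,-10,60],"spin": 0}
  fingers: 0.42

```text
time_s: 7.15
tcp_pos: [0.4559, 0.2194, 0.0954]
eef_rot: [[-0.003, 1.0, -0.006], [1.0, 0.003, -0.003], [-0.003, -0.006, -1.0]]
force: [0.9, 0.1, -1.0]
finger_gap: 0.42
grip_force: 0.0
```

```bash
python3 - <<'E'
from h import *
T,S=tabs();print(bot.get_obs()["time_s"])
E
```

```text
T 68 [225.4 177.9] [633.  69.] [633.2  68.9  37.7  22.2  -8.5]
T 70 [235.9 202.1] [547.  31.] [546.4  31.1  35.   22.3  45.2]
T 61 [179.4 230.6] [447. 226.] [447.4 227.3  28.1  24.2 -89.7]
T 75 [231.3 232.8] [440.  46.] [440.2  45.6  37.6  22.9 -36.7]
T 41 [179.5 249.2] [383. 224.] [382.3 223.5  34.8  19.2  46.7]
S 72 [304.1 186.8] [443.  45.] [443.3  45.   36.3  21.8 -34.7]
S 74 [282.1 208.6] [549.  30.] [548.3  29.6  36.8  20.9  46.8]
S 95 [358.9 212.5] [437. 225.] [437.4 225.5  37.4  27.7  87.1]
S 92 [278.2 236.6] [636.  69.] [636.3  69.2  36.7  22.3 -13.7]
S 46 [345.7 234.1] [525. 224.] [525.7 225.4  44.4  16.2 -56.8]
7.25
```

Request:
step_arm:
  motion:
    - {"delta_pos": [0,-40,0],"spin": 8}
    - {"delta_pos": [-5,-85,0],"spin": 16}
    - {"delta_pos": [-10,-130,0],"spin": 24}
    - {"delta_pos": [-15,-165,0],"spin": 32}
    - {"delta_pos": [-18.5,-172.5,-10],"spin": 40}
  fingers: 0.6

```text
time_s: 7.75
tcp_pos: [0.4409, 0.0429, 0.0875]
eef_rot: [[-0.642, 0.767, 0.002], [0.767, 0.642, -0.0], [-0.002, 0.002, -1.0]]
force: [0.5, 0.8, 0.8]
finger_gap: 0.596
grip_force: 0.0
```

Request:
step_arm:
  motion:
    - {"delta_pos": [0,0,-25],"spin": 8}
    - {"delta_pos": [0,0,-60],"spin": 14}
    - {"delta_pos": [0,0,-78],"spin": 14}
    - {"delta_pos": [0,0,-83],"spin": 14}
    - {"delta_pos": [0,0,-83],"spin": 14}

```text
time_s: 8.25
tcp_pos: [0.4403, 0.0466, 0.0033]
eef_rot: [[-0.808, 0.589, -0.001], [0.589, 0.808, -0.0], [0.001, -0.001, -1.0]]
force: [0.4, -0.1, 0.5]
finger_gap: 0.599
grip_force: 0.0
```

Request:
step_arm:
  motion:
    - {"delta_pos": [0,0,0],"spin": 0}
    - {"delta_pos": [0,0,0],"spin": 0}
    - {"delta_pos": [0,0,0],"spin": 0}
    - {"delta_pos": [0,0,0],"spin": 0}
    - {"delta_pos": [0,0,0],"spin": 0}
  fingers: 0

```text
time_s: 8.75
tcp_pos: [0.4412, 0.047, 0.0043]
eef_rot: [[-0.809, 0.588, 0.001], [0.588, 0.809, 0.0], [-0.001, 0.001, -1.0]]
force: [-0.7, 0.1, 5.6]
finger_gap: 0.298
grip_force: 30.0
```

Request:
step_arm:
  motion:
    - {"delta_pos": [0,0,40],"spin": 0}
    - {"delta_pos": [5,20,75],"spin": -8}
    - {"delta_pos": [14,65,80],"spin": -16}
    - {"delta_pos": [23,110,80],"spin": -24}
    - {"delta_pos": [32,155,80],"spin": -32}

```text
time_s: 9.25
tcp_pos: [0.4731, 0.2036, 0.0845]
eef_rot: [[-0.368, 0.93, 0.001], [0.93, 0.368, 0.001], [0.0, 0.002, -1.0]]
force: [0.4, -0.4, 0.2]
finger_gap: 0.296
grip_force: 30.0
```

Request:
step_arm:
  motion:
    - {"delta_pos": [5,20,0],"spin": -8}
    - {"delta_pos": [5,27.5,-5],"spin": -16}
    - {"delta_pos": [5,27.5,-30],"spin": -22}
    - {"delta_pos": [5,27.5,-47],"spin": -22}
    - {"delta_pos": [5,27.5,-47],"spin": -22}

```text
time_s: 9.75
tcp_pos: [0.4758, 0.2287, 0.0347]
eef_rot: [[-0.0, 1.0, -0.004], [1.0, 0.0, -0.003], [-0.003, -0.004, -1.0]]
force: [0.2, -0.2, 0.3]
finger_gap: 0.29
grip_force: 30.0
```

Request:
step_arm:
  motion:
    - {"delta_pos": [0,0,0],"spin": 0}
    - {"delta_pos": [0,0,0],"spin": 0}
    - {"delta_pos": [0,0,0],"spin": 0}
    - {"delta_pos": [0,0,20],"spin": 0}
    - {"delta_pos": [0,-10,60],"spin": 0}
  fingers: 0.42

```text
time_s: 10.25
tcp_pos: [0.476, 0.2196, 0.0959]
eef_rot: [[-0.001, 1.0, -0.004], [1.0, 0.001, -0.002], [-0.002, -0.004, -1.0]]
force: [1.1, 0.5, 0.1]
finger_gap: 0.418
grip_force: 0.0
```

```bash
python3 - <<'E'
from h import *
T,S=tabs();print(bot.get_obs()["time_s"])
E
```

```text
T 61 [225.3 177.9] [633.  69.] [633.4  69.1  36.6  20.8 -13.1]
T 65 [235.9 202.2] [546.  31.] [546.4  31.1  35.   22.3  45.4]
T 118 [179.9 225.8] [464. 225.] [463.  226.3  55.9  24.6   1.9]
S 69 [282.  208.6] [549.  30.] [549.4  29.2  35.1  20.7  50.4]
S 182 [356.5 217.6] [457. 226.] [ 4.548e+02  2.258e+02  5.740e+01  3.730e+01 -2.000e-01]
S 87 [278.  236.8] [637.  69.] [636.6  69.6  37.   20.8  -9.2]
S 51 [346.5 234.2] [524. 226.] [522.  229.4  55.8  13.3 -62.4]
10.35
```

Request:
step_arm:
  motion:
    - {"delta_pos": [10,-40,0],"spin": -8}
    - {"delta_pos": [27,-85,0],"spin": -16}
    - {"delta_pos": [45,-130,0],"spin": -24}
    - {"delta_pos": [62,-172,0],"spin": -32}
    - {"delta_pos": [69,-188,-10],"spin": -40}
  fingers: 0.6

```text
time_s: 10.85
tcp_pos: [0.5492, 0.0261, 0.0884]
eef_rot: [[0.652, 0.758, 0.005], [0.758, -0.652, -0.001], [0.003, 0.005, -1.0]]
force: [0.6, -0.2, -0.7]
finger_gap: 0.601
grip_force: 0.0
```

Request:
step_arm:
  motion:
    - {"delta_pos": [0,0,-25],"spin": -2}
    - {"delta_pos": [0,0,-60],"spin": -2}
    - {"delta_pos": [0,0,-78],"spin": -2}
    - {"delta_pos": [0,0,-83],"spin": -2}
    - {"delta_pos": [0,0,-83],"spin": -2}

```text
time_s: 11.35
tcp_pos: [0.5465, 0.0311, 0.0034]
eef_rot: [[0.67, 0.743, -0.001], [0.743, -0.67, -0.0], [-0.001, -0.0, -1.0]]
force: [0.1, 0.4, 0.1]
finger_gap: 0.601
grip_force: 0.0
```

Request:
step_arm:
  motion:
    - {"delta_pos": [0,0,0],"spin": 0}
    - {"delta_pos": [0,0,0],"spin": 0}
    - {"delta_pos": [0,0,0],"spin": 0}
    - {"delta_pos": [0,0,0],"spin": 0}
    - {"delta_pos": [0,0,0],"spin": 0}
  fingers: 0

```text
time_s: 11.85
tcp_pos: [0.5472, 0.0315, 0.0044]
eef_rot: [[0.669, 0.743, 0.001], [0.743, -0.669, 0.0], [0.001, 0.001, -1.0]]
force: [-0.7, 0.1, 5.5]
finger_gap: 0.29
grip_force: 30.0
```

Request:
step_arm:
  motion:
    - {"delta_pos": [0,0,40],"spin": 0}
    - {"delta_pos": [-10,20,75],"spin": 8}
    - {"delta_pos": [-32,62,80],"spin": 16}
    - {"delta_pos": [-54,105,80],"spin": 24}
    - {"delta_pos": [-76,148,80],"spin": 32}

```text
time_s: 12.35
tcp_pos: [0.47, 0.1808, 0.0843]
eef_rot: [[0.169, 0.986, 0.001], [0.986, -0.169, 0.001], [0.001, 0.001, -1.0]]
force: [0.8, -0.4, 0.2]
finger_gap: 0.292
grip_force: 30.0
```

Request:
step_arm:
  motion:
    - {"delta_pos": [-20,40,0],"spin": 8}
    - {"delta_pos": [-25,50,-5],"spin": 10}
    - {"delta_pos": [-25,50,-30],"spin": 10}
    - {"delta_pos": [-25,50,-40],"spin": 10}
    - {"delta_pos": [-25,50,-40],"spin": 10}

```text
time_s: 12.85
tcp_pos: [0.445, 0.2276, 0.0424]
eef_rot: [[0.002, 1.0, -0.002], [1.0, -0.002, -0.003], [-0.003, -0.002, -1.0]]
force: [0.4, -0.3, -0.5]
finger_gap: 0.29
grip_force: 30.0
```

Request:
step_arm:
  motion:
    - {"delta_pos": [0,0,0],"spin": 0}
    - {"delta_pos": [0,0,0],"spin": 0}
    - {"delta_pos": [0,0,0],"spin": 0}
    - {"delta_pos": [0,0,20],"spin": 0}
    - {"delta_pos": [0,-10,53],"spin": 0}
  fingers: 0.42

```text
time_s: 13.35
tcp_pos: [0.4446, 0.2195, 0.0963]
eef_rot: [[-0.001, 1.0, -0.002], [1.0, 0.001, -0.002], [-0.002, -0.002, -1.0]]
force: [0.0, 0.4, -0.4]
finger_gap: 0.421
grip_force: 0.0
```

```bash
python3 - <<'E'
from h import *
T,S=tabs();print(bot.get_obs()["time_s"])
E
```

```text
T 68 [225.4 177.6] [634.  69.] [633.9  68.8  36.7  23.1 -10.2]
T 135 [179.9 226.7] [461. 225.] [463.1 226.3  56.1  31.5   1.8]
T 50 [178.9 249.7] [382. 226.] [379.4 221.7  34.7  30.7 -88. ]
S 225 [356.7 215.8] [451. 224.] [ 4.524e+02  2.238e+02  6.230e+01  4.230e+01 -2.000e-01]
S 92 [278.2 236.7] [636.  69.] [636.6  69.6  37.   20.8  -9.2]
S 45 [346.6 234.4] [524. 226.] [522.  229.5  55.8  13.4 -62.9]
13.45
```

Request:
step_arm:
  motion:
    - {"delta_pos": [25,-20,0],"spin": 8}
    - {"delta_pos": [63,-50,0],"spin": 16}
    - {"delta_pos": [100,-80,0],"spin": 24}
    - {"delta_pos": [138,-110,0],"spin": 32}
    - {"delta_pos": [170,-135,0],"spin": 40}
  fingers: 0.6

```text
time_s: 13.95
tcp_pos: [0.6175, 0.0822, 0.0966]
eef_rot: [[-0.646, 0.764, 0.001], [0.764, 0.646, -0.0], [-0.001, 0.001, -1.0]]
force: [-0.6, 0.6, -0.4]
finger_gap: 0.601
grip_force: 0.0
```

Request:
step_arm:
  motion:
    - {"delta_pos": [18.5,-13.7,0],"spin": 8}
    - {"delta_pos": [18.5,-13.7,0],"spin": 16}
    - {"delta_pos": [18.5,-13.7,-20],"spin": 24}
    - {"delta_pos": [18.5,-13.7,-50],"spin": 32}
    - {"delta_pos": [18.5,-13.7,-70],"spin": 39}

```text
time_s: 14.45
tcp_pos: [0.6334, 0.0705, 0.0249]
eef_rot: [[-0.982, 0.186, -0.001], [0.186, 0.982, 0.0], [0.001, 0.0, -1.0]]
force: [0.3, -0.3, 0.6]
finger_gap: 0.6
grip_force: 0.0
```

Request:
step_arm:
  motion:
    - {"delta_pos": [0,0,-15],"spin": 0}
    - {"delta_pos": [0,0,-23],"spin": 0}
    - {"delta_pos": [0,0,-23],"spin": 0}
    - {"delta_pos": [0,0,-23],"spin": 0}
    - {"delta_pos": [0,0,-23],"spin": 0}

```text
time_s: 14.95
tcp_pos: [0.635, 0.0708, 0.0048]
eef_rot: [[-0.981, 0.192, 0.002], [0.192, 0.981, 0.0], [-0.002, 0.001, -1.0]]
force: [0.7, -0.3, 0.1]
finger_gap: 0.6
grip_force: 0.0
```

Request:
step_arm:
  motion:
    - {"delta_pos": [0,0,0],"spin": 0}
    - {"delta_pos": [0,0,0],"spin": 0}
    - {"delta_pos": [0,0,0],"spin": 0}
    - {"delta_pos": [0,0,0],"spin": 0}
    - {"delta_pos": [0,0,0],"spin": 0}
  fingers: 0

```text
time_s: 15.45
tcp_pos: [0.6343, 0.0706, 0.0039]
eef_rot: [[-0.982, 0.191, 0.0], [0.191, 0.982, 0.0], [-0.0, 0.0, -1.0]]
force: [-0.2, 0.1, 2.4]
finger_gap: 0.294
grip_force: 30.0
```

Request:
step_arm:
  motion:
    - {"delta_pos": [0,0,40],"spin": -8}
    - {"delta_pos": [-10,10,75],"spin": -16}
    - {"delta_pos": [-40,40,80],"spin": -24}
    - {"delta_pos": [-70,70,80],"spin": -32}
    - {"delta_pos": [-100,100,80],"spin": -40}

```text
time_s: 15.95
tcp_pos: [0.5333, 0.1715, 0.0841]
eef_rot: [[-0.624, 0.782, 0.001], [0.782, 0.624, 0.001], [0.0, 0.001, -1.0]]
force: [-0.5, 1.3, 0.1]
finger_gap: 0.293
grip_force: 30.0
```

Request:
step_arm:
  motion:
    - {"delta_pos": [-28,28,0],"spin": -8}
    - {"delta_pos": [-50,50,0],"spin": -16}
    - {"delta_pos": [-58.5,58.7,0],"spin": -24}
    - {"delta_pos": [-58.5,58.7,0],"spin": -32}
    - {"delta_pos": [-58.5,58.7,-15],"spin": -39}

```text
time_s: 16.45
tcp_pos: [0.4764, 0.2308, 0.07]
eef_rot: [[0.004, 1.0, 0.003], [1.0, -0.004, 0.002], [0.002, 0.003, -1.0]]
force: [0.5, 0.3, 0.2]
finger_gap: 0.295
grip_force: 30.0
```

Request:
step_arm:
  motion:
    - {"delta_pos": [0,0,-15],"spin": 0}
    - {"delta_pos": [0,0,-25],"spin": 0}
    - {"delta_pos": [0,0,-25],"spin": 0}
    - {"delta_pos": [0,0,-25],"spin": 0}
    - {"delta_pos": [0,0,-25],"spin": 0}

```text
time_s: 16.95
tcp_pos: [0.4761, 0.2292, 0.044]
eef_rot: [[0.0, 1.0, 0.001], [1.0, -0.0, 0.0], [0.0, 0.001, -1.0]]
force: [-0.2, -0.2, 0.0]
finger_gap: 0.295
grip_force: 30.0
```

Request:
step_arm:
  motion:
    - {"delta_pos": [0,0,0],"spin": 0}
    - {"delta_pos": [0,0,0],"spin": 0}
    - {"delta_pos": [0,0,20],"spin": 0}
    - {"delta_pos": [0,-10,60],"spin": 0}
    - {"delta_pos": [20,-55,80],"spin": 0}
  fingers: 0.42

```text
time_s: 17.45
tcp_pos: [0.4939, 0.1819, 0.1247]
eef_rot: [[-0.009, 1.0, 0.001], [1.0, 0.009, 0.004], [0.004, 0.001, -1.0]]
force: [1.0, -0.0, -0.1]
finger_gap: 0.421
grip_force: 0.0
```

```bash
python3 - <<'E'
from h import *
T,S=tabs();print(bot.get_obs()["time_s"])
for p,n,(a,b,c,d) in((T,"t2",(195,260,125,345)),(S,"s2",(110,270,190,430))):
    cv2.imwrite(f"pics/{n}.png",cv2.resize(p["color"][a:b,c:d],None,fx=3.3,fy=3.3,interpolation=cv2.INTER_CUBIC)[:,:,::-1])
for t,z in(("flap_handle",.123),("flap_hinge",.08),("dish",0),("tray_grip",.082),("tray_spout",.014),("trivet",0)):
  for n,p in(("T",T),("S",S)):
    print(n,t,[(np.round(at_z(p,x["at"],z)*1000).tolist(),round(x["conf"],2)) for x in bot.spot_point(p,t)[:2]])
x=bot.outline_of(T,"dish")[0]["pixels"];print("lid",rect(T,x,.085))
h=cv2.cvtColor(T["color"],cv2.COLOR_RGB2HSV);m=((h[...,1]<60)&(x>0)).astype(np.uint8);m[:210]=0
k,l,st,c=cv2.connectedComponentsWithStats(m)
for i in range(1,k):
    if st[i,4]>20: print("bar",st[i],rect(T,l==i,.126))
E
```

```text
T 63 [177.2 248.2] [387. 232.] [387.7 232.3  57.6  22.4  54.7]
S 232 [356.8 215.8] [451. 224.] [451.4 223.8  61.9  40.9   2.7]
S 50 [346.3 234.3] [524. 226.] [523.6 228.6  52.8  16.2 -56.8]
17.55
T flap_handle [([452.0, -181.0, 123.0], 0.64)]
S flap_handle [([443.0, -178.0, 123.0], 0.77)]
T flap_hinge [([591.0, -170.0, 80.0], 0.6)]
S flap_hinge [([578.0, -176.0, 80.0], 0.56)]
T dish [([499.0, -182.0, 0.0], 0.57)]
S dish [([501.0, -166.0, 0.0], 0.92)]
T tray_grip []
S tray_grip [([457.0, 295.0, 82.0], 0.78)]
T tray_spout [([455.0, 191.0, 14.0], 0.37)]
S tray_spout [([465.0, 189.0, 14.0], 0.6), ([419.0, 220.0, 14.0], 0.29)]
T trivet []
S trivet [([470.0, 283.0, 0.0], 0.58)]
lid [ 497.4 -174.8  175.8  170.1  -83.7]
bar [287 228  30   6 105] [ 443.1 -181.7   91.2   10.8  -84.4]
```

View pics/t2.png

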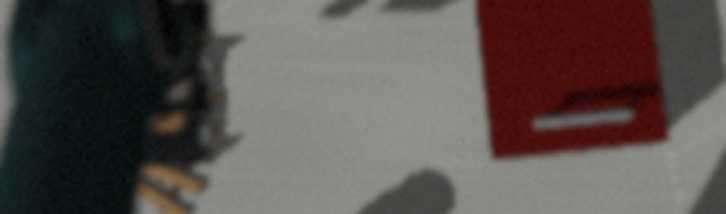

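View pics/s2.png

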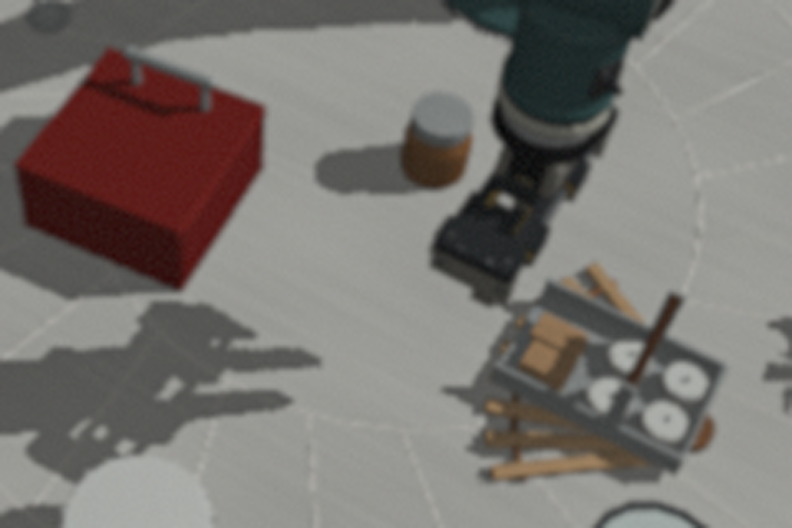

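Request:
step_arm:
  motion:
    - {"delta_pos": [0,-45,15],"spin": 2}
    - {"delta_pos": [-8,-92,36],"spin": 5.8}
    - {"delta_pos": [-16,-140,36],"spin": 5.8}
    - {"delta_pos": [-24,-188,36],"spin": 5.8}
    - {"delta_pos": [-32,-235,36],"spin": 5.8}
  fingers: 0.5

```text
time_s: 18.7
tcp_pos: [0.462, -0.0598, 0.1589]
eef_rot: [[-0.101, 0.995, 0.001], [0.995, 0.101, 0.0], [0.0, 0.001, -1.0]]
force: [1.0, 0.1, -0.2]
finger_gap: 0.501
grip_force: 0.0
```

Request:
step_arm:
  motion:
    - {"delta_pos": [-8,-45,0],"spin": 0}
    - {"delta_pos": [-16,-90,0],"spin": 0}
    - {"delta_pos": [-22,-119.5,0],"spin": 0}
    - {"delta_pos": [-22,-119.5,0],"spin": 0}
    - {"delta_pos": [-22,-119.5,-10],"spin": 0}

```text
time_s: 19.2
tcp_pos: [0.4413, -0.1779, 0.149]
eef_rot: [[-0.099, 0.995, 0.002], [0.995, 0.099, 0.0], [-0.0, 0.002, -1.0]]
force: [-0.6, 0.8, 0.4]
finger_gap: 0.502
grip_force: 0.0
```

```bash
python3 - <<'E'
from h import *
o=bot.get_obs();print(o["tcp_pos"],np.round(o["joint_pos"]))
T=bot.capture("top");S=bot.capture("scene")
for t,z in(("flap_handle",.123),("flap_hinge",.08),("dish",0)):
  for n,p in(("T",T),("S",S)):
    print(n,t,[(np.round(at_z(p,x["at"],z)*1000).tolist(),round(x["conf"],2)) for x in bot.spot_point(p,t)[:2]])
a=np.radians(162.9);e=np.array([.995,.101]);f=lambda ph:np.array([*(146.45*np.cos(a-np.radians(ph))*e),146.45*np.sin(a-np.radians(ph))])
p=0
for ph in(2,8,15,22,29),(36,43,50,57,64),(71,78,85,92,97.5):
    print([np.round(f(x)-f(p),1).tolist() for x in ph]);p=ph[-1]
h=cv2.cvtColor(S["color"],cv2.COLOR_RGB2HSV)
E
```

```text
[ 0.44126645 -0.17790096  0.14895082] [-14.  17.  38. 121. -14.  46.  38.]
T flap_handle [([440.0, -173.0, 123.0], 0.9)]
S flap_handle [([450.0, -191.0, 123.0], 0.7), ([745.0, 359.0, 123.0], 0.53)]
T flap_hinge [([579.0, -175.0, 80.0], 0.6)]
S flap_hinge [([590.0, -170.0, 80.0], 0.56), ([572.0, -397.0, 80.0], 0.43)]
T dish [([493.0, -183.0, 0.0], 0.6)]
S dish [([494.0, -178.0, -0.0], 0.87), ([814.0, 33.0, 0.0], 0.34)]
[[1.6, 0.2, 4.9], [7.3, 0.7, 19.1], [15.8, 1.6, 34.8], [26.2, 2.7, 49.3], [38.2, 3.9, 62.5]]
[[13.5, 1.4, 11.6], [28.4, 2.9, 21.4], [44.3, 4.5, 29.4], [61.1, 6.2, 35.3], [78.5, 8.0, 39.2]]
[[17.7, 1.8, 1.7], [35.5, 3.6, 1.2], [53.1, 5.4, -1.5], [70.2, 7.1, -6.3], [83.2, 8.4, -11.5]]
```

Request:
step_arm:
  motion:
    - {"delta_pos": [0,0,-20],"spin": 0}
    - {"delta_pos": [0,0,-38],"spin": 0}
    - {"delta_pos": [0,0,-38],"spin": 0}
    - {"delta_pos": [0,0,-38],"spin": 0}
    - {"delta_pos": [0,0,-38],"spin": 0}

```text
time_s: 20.1
tcp_pos: [0.4411, -0.1777, 0.1113]
eef_rot: [[-0.101, 0.995, 0.001], [0.995, 0.101, -0.0], [-0.0, 0.001, -1.0]]
force: [-0.3, 0.2, 0.5]
finger_gap: 0.5
grip_force: 0.0
```

Request:
step_arm:
  motion:
    - {"delta_pos": [0,0,0],"spin": 0}
    - {"delta_pos": [0,0,0],"spin": 0}
    - {"delta_pos": [0,0,0],"spin": 0}
    - {"delta_pos": [0,0,0],"spin": 0}
    - {"delta_pos": [0,0,0],"spin": 0}
  fingers: 0

```text
time_s: 20.6
tcp_pos: [0.4429, -0.1773, 0.1109]
eef_rot: [[-0.101, 0.995, 0.005], [0.995, 0.101, -0.001], [-0.001, 0.005, -1.0]]
force: [6.0, 0.8, -3.0]
finger_gap: 0.107
grip_force: 30.0
```

Request:
step_arm:
  motion:
    - {"delta_pos": [1.6,0.2,4.9],"spin": 0}
    - {"delta_pos": [7.3,0.7,19.1],"spin": 0}
    - {"delta_pos": [15.8,1.6,34.8],"spin": 0}
    - {"delta_pos": [26.2,2.7,49.3],"spin": 0}
    - {"delta_pos": [38.2,3.9,62.5],"spin": 0}

```text
time_s: 21.1
tcp_pos: [0.4782, -0.1737, 0.1727]
eef_rot: [[-0.101, 0.995, -0.002], [0.995, 0.101, -0.001], [-0.0, -0.002, -1.0]]
force: [2.3, -2.2, -9.5]
finger_gap: 0.108
grip_force: 30.0
```

Request:
step_arm:
  motion:
    - {"delta_pos": [13.5,1.4,11.6],"spin": 0}
    - {"delta_pos": [28.4,2.9,21.4],"spin": 0}
    - {"delta_pos": [44.3,4.5,29.4],"spin": 0}
    - {"delta_pos": [61.1,6.2,35.3],"spin": 0}
    - {"delta_pos": [78.5,8,39.2],"spin": 0}

```text
time_s: 21.6
tcp_pos: [0.5555, -0.1662, 0.2135]
eef_rot: [[-0.1, 0.995, -0.004], [0.995, 0.1, 0.001], [0.002, -0.004, -1.0]]
force: [-4.2, -0.3, 5.6]
finger_gap: 0.109
grip_force: 30.0
```

Request:
step_arm:
  motion:
    - {"delta_pos": [17.7,1.8,1.7],"spin": 0}
    - {"delta_pos": [35.5,3.6,1.2],"spin": 0}
    - {"delta_pos": [53.1,5.4,-1.5],"spin": 0}
    - {"delta_pos": [70.2,7.1,-6.3],"spin": 0}
    - {"delta_pos": [84,8.5,-12],"spin": 0}

```text
time_s: 22.1
tcp_pos: [0.6414, -0.1575, 0.2003]
eef_rot: [[-0.1, 0.995, -0.001], [0.995, 0.1, -0.0], [-0.0, -0.001, -1.0]]
force: [-2.0, -1.1, 1.9]
finger_gap: 0.107
grip_force: 30.0
```

Request:
step_arm:
  motion:
    - {"delta_pos": [1,0,-0.5],"spin": 0}
    - {"delta_pos": [2,0,-1],"spin": 0}
    - {"delta_pos": [2,0,-1],"spin": 0}
    - {"delta_pos": [2,0,-1],"spin": 0}
    - {"delta_pos": [2,0,-1],"spin": 0}

```text
time_s: 22.6
tcp_pos: [0.6426, -0.1574, 0.1994]
eef_rot: [[-0.1, 0.995, -0.001], [0.995, 0.1, 0.0], [0.0, -0.001, -1.0]]
force: [-2.4, 0.0, 6.1]
finger_gap: 0.11
grip_force: 30.0
```

Request:
step_arm:
  motion:
    - {"delta_pos": [2,0.2,-1],"spin": 0}
    - {"delta_pos": [4,0.4,-2],"spin": 0}
    - {"delta_pos": [6,0.6,-3],"spin": 0}
    - {"delta_pos": [6,0.6,-3],"spin": 0}
    - {"delta_pos": [6,0.6,-3],"spin": 0}

```text
time_s: 23.1
tcp_pos: [0.6428, -0.1574, 0.1991]
eef_rot: [[-0.099, 0.995, -0.012], [0.995, 0.099, 0.004], [0.005, -0.012, -1.0]]
force: [-25.9, 3.4, 30.4]
finger_gap: 0.109
grip_force: 30.0
```

Request:
step_arm:
  motion:
    - {"delta_pos": [-5,-0.5,2.5],"spin": 0}
    - {"delta_pos": [-5,-0.5,2.5],"spin": 0}
    - {"delta_pos": [-5,-0.5,2.5],"spin": 0}
    - {"delta_pos": [-5,-0.5,2.5],"spin": 0}
    - {"delta_pos": [-5,-0.5,2.5],"spin": 0}

```text
time_s: 23.6
tcp_pos: [0.6426, -0.1574, 0.1993]
eef_rot: [[-0.1, 0.995, -0.003], [0.995, 0.1, 0.001], [0.001, -0.003, -1.0]]
force: [-8.1, 1.3, 11.5]
finger_gap: 0.109
grip_force: 30.0
```

Request:
step_arm:
  motion:
    - {"delta_pos": [0,0,0],"spin": 0}
    - {"delta_pos": [0,0,0],"spin": 0}
    - {"delta_pos": [0,0,20],"spin": 0}
    - {"delta_pos": [0,0,60],"spin": 0}
    - {"delta_pos": [5,20,85],"spin": 0}
  fingers: 0.2

```text
time_s: 24.1
tcp_pos: [0.6493, -0.1405, 0.2858]
eef_rot: [[-0.095, 0.995, 0.002], [0.995, 0.095, -0.003], [-0.003, 0.002, -1.0]]
force: [0.9, -0.0, 0.1]
finger_gap: 0.201
grip_force: 0.0
```

Request:
step_arm:
  motion:
    - {"delta_pos": [-5,45,0],"spin": 8}
    - {"delta_pos": [-5,90,0],"spin": 16}
    - {"delta_pos": [-5,135,0],"spin": 24}
    - {"delta_pos": [-5,180,0],"spin": 32}
    - {"delta_pos": [-5,220,0],"spin": 40}
  fingers: 0.6

```text
time_s: 24.6
tcp_pos: [0.6443, 0.0863, 0.2832]
eef_rot: [[-0.722, 0.692, 0.001], [0.692, 0.722, 0.001], [0.0, 0.001, -1.0]]
force: [0.3, 0.2, 0.1]
finger_gap: 0.598
grip_force: 0.0
```

```bash
python3 - <<'E'
from h import *
T=bot.capture("top");S=bot.capture("scene");save(S,"s3")
print(bot.get_obs()["tcp_pos"],bot.get_obs()["time_s"])
cv2.imwrite("pics/t3.png",cv2.resize(T["color"][150:260,110:350],None,fx=3.3,fy=3.3,interpolation=cv2.INTER_CUBIC)[:,:,::-1])
for t,z in(("tray_grip",.082),("tray_spout",.014),("tray",.01),("flap_handle",.213),("dish",0),("trivet",0)):
  for n,p in(("T",T),("S",S)):
    print(n,t,[(np.round(at_z(p,x["at"],z)*1000).tolist(),round(x["conf"],2)) for x in bot.spot_point(p,t)[:2]])
for p in(T,S):
    x=bot.outline_of(p,"tray")[:1]
    if x: print(rect(p,x[0]["pixels"],.02))
E
```

```text
[0.64388033 0.09222537 0.28252373] 24.7
T tray_grip [([455.0, 297.0, 82.0], 0.6)]
S tray_grip [([464.0, 299.0, 82.0], 0.73)]
T tray_spout []
S tray_spout [([480.0, 275.0, 14.0], 0.7), ([466.0, 185.0, 14.0], 0.65)]
T tray []
S tray [([469.0, 282.0, 10.0], 0.83)]
T flap_handle [([645.0, -164.0, 213.0], 0.96)]
S flap_handle [([653.0, -167.0, 213.0], 0.91), ([606.0, 217.0, 213.0], 0.64)]
T dish [([489.0, -179.0, 0.0], 0.68)]
S dish [([500.0, -173.0, 0.0], 0.61)]
T trivet []
S trivet [([472.0, 280.0, 0.0], 0.64)]
[456.7 357.7 108.   24.7  -3.4]
[432.8 277.8 172.9 171.    0.6]
```

View pics/t3.png

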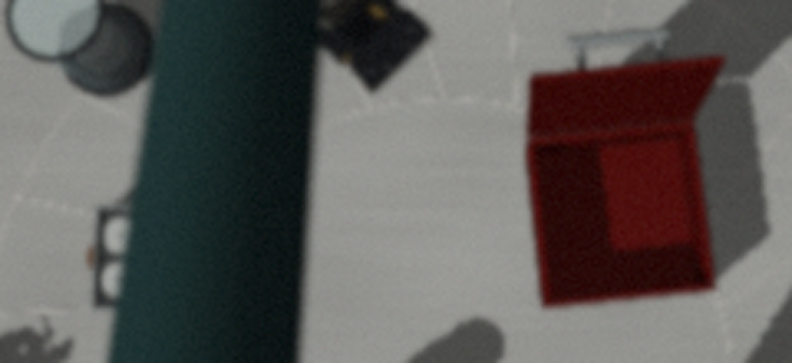

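Request:
step_arm:
  motion:
    - {"delta_pos": [-30,35,0],"spin": 8}
    - {"delta_pos": [-62,70,-10],"spin": 16}
    - {"delta_pos": [-95,105,-30],"spin": 24}
    - {"delta_pos": [-125,142,-55],"spin": 32}
    - {"delta_pos": [-155,175,-80],"spin": 40}

```text
time_s: 25.9
tcp_pos: [0.4922, 0.255, 0.2071]
eef_rot: [[-0.998, 0.068, 0.002], [0.068, 0.998, 0.001], [-0.002, 0.002, -1.0]]
force: [-0.1, 0.5, -0.1]
finger_gap: 0.601
grip_force: 0.0
```

Request:
step_arm:
  motion:
    - {"delta_pos": [-28,32,-30],"spin": 4.2}
    - {"delta_pos": [-28,32,-50],"spin": 4.2}
    - {"delta_pos": [-28,32,-50],"spin": 4.2}
    - {"delta_pos": [-28,32,-50],"spin": 4.2}
    - {"delta_pos": [-28,32,-50],"spin": 4.2}

```text
time_s: 26.4
tcp_pos: [0.467, 0.2849, 0.1585]
eef_rot: [[-1.0, 0.003, 0.002], [0.003, 1.0, 0.001], [-0.002, 0.001, -1.0]]
force: [0.1, 0.2, -0.4]
finger_gap: 0.604
grip_force: 0.0
```

```bash
python3 - <<'E'
from h import *
T=bot.capture("top");S=bot.capture("scene")
o=bot.get_obs();print(np.round(o["tcp_pos"],4),np.round(o["eef_rot"],3)[:2,1],np.round(o["joint_pos"]))
cv2.imwrite("pics/s4.png",cv2.resize(S["color"][150:280,310:450],None,fx=4,fy=4,interpolation=cv2.INTER_CUBIC)[:,:,::-1])
for t,z in(("tray_grip",.082),("tray_spout",.014)):
  for n,p in(("T",T),("S",S)):
    print(n,t,[(np.round(at_z(p,x["at"],z)*1000).tolist(),round(x["conf"],2)) for x in bot.spot_point(p,t)[:2]])
E
```

```text
[0.4667 0.285  0.1584] [0.003 1.   ] [-44.  21.  11. 110.  -5.  50.  60.]
T tray_grip [([459.0, 303.0, 82.0], 0.77)]
S tray_grip [([462.0, 292.0, 82.0], 0.92), ([486.0, 292.0, 82.0], 0.38)]
T tray_spout [([458.0, 199.0, 14.0], 0.82)]
S tray_spout [([464.0, 191.0, 14.0], 0.62), ([435.0, 338.0, 14.0], 0.28)]
```

View pics/s4.png

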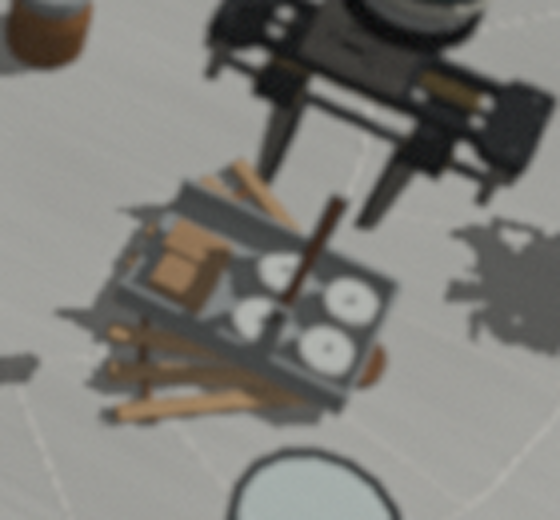

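Request:
step_arm:
  motion:
    - {"delta_pos": [-6,14,0],"spin": 0}
    - {"delta_pos": [-6,14,-25],"spin": 0}
    - {"delta_pos": [-6,14,-60],"spin": 0}
    - {"delta_pos": [-6,14,-88],"spin": 0}
    - {"delta_pos": [-6,14,-94.5],"spin": 0}

```text
time_s: 27.2
tcp_pos: [0.4568, 0.2993, 0.0598]
eef_rot: [[-1.0, -0.001, -0.004], [-0.001, 1.0, -0.003], [0.004, -0.003, -1.0]]
force: [-0.5, -0.5, 0.7]
finger_gap: 0.6
grip_force: 0.0
```

Request:
step_arm:
  motion:
    - {"delta_pos": [0,0,0],"spin": 0}
    - {"delta_pos": [0,0,0],"spin": 0}
    - {"delta_pos": [0,0,0],"spin": 0}
    - {"delta_pos": [0,0,0],"spin": 0}
    - {"delta_pos": [0,0,0],"spin": 0}
  fingers: 0.3

```text
time_s: 27.7
tcp_pos: [0.4597, 0.2997, 0.0635]
eef_rot: [[-1.0, 0.001, 0.001], [0.001, 1.0, 0.001], [-0.001, 0.001, -1.0]]
force: [-0.7, -0.8, 0.7]
finger_gap: 0.302
grip_force: 0.0
```

```bash
python3 - <<'E'
from h import *
S=bot.capture("scene");o=bot.get_obs();print(np.round(o["tcp_pos"],4))
t=o["tcp_pos"]+[0,0,.0187];print(np.round(proj(S,[t,t+[0,.018,0],t-[0,.018,0]])))
cv2.imwrite("pics/s5.png",cv2.resize(S["color"][150:280,310:450],None,fx=4,fy=4,interpolation=cv2.INTER_CUBIC)[:,:,::-1])
E
```

```text
[0.4596 0.2996 0.0632]
[[387. 215.]
 [394. 218.]
 [381. 212.]]
```

View pics/s5.png

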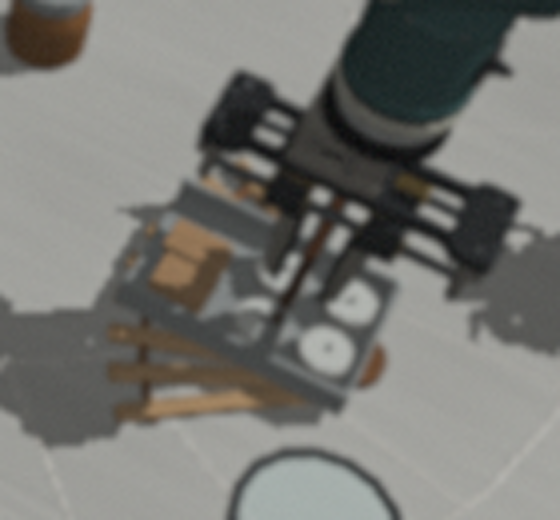

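Request:
step_arm:
  motion:
    - {"delta_pos": [0,0,0],"spin": 0}
    - {"delta_pos": [0,0,0],"spin": 0}
    - {"delta_pos": [0,0,0],"spin": 0}
    - {"delta_pos": [0,0,0],"spin": 0}
    - {"delta_pos": [0,0,0],"spin": 0}
  fingers: 0

```text
time_s: 28.25
tcp_pos: [0.4593, 0.2985, 0.0625]
eef_rot: [[-1.0, 0.001, -0.0], [0.001, 1.0, -0.001], [0.0, -0.001, -1.0]]
force: [0.5, -3.0, 3.6]
finger_gap: 0.108
grip_force: 30.0
```

Request:
step_arm:
  motion:
    - {"delta_pos": [0,0,5],"spin": 0}
    - {"delta_pos": [0,0,20],"spin": 0}
    - {"delta_pos": [0,0,45],"spin": 0}
    - {"delta_pos": [0,0,70],"spin": 0}
    - {"delta_pos": [0,0,95],"spin": 0}

```text
time_s: 28.75
tcp_pos: [0.4586, 0.2999, 0.1582]
eef_rot: [[-1.0, -0.0, -0.001], [-0.0, 1.0, 0.0], [0.001, 0.0, -1.0]]
force: [0.2, 0.7, -3.5]
finger_gap: 0.104
grip_force: 30.0
```

Request:
step_arm:
  motion:
    - {"delta_pos": [0,0,20],"spin": 0}
    - {"delta_pos": [0,-10,30],"spin": 0}
    - {"delta_pos": [0,-30,40],"spin": 0}
    - {"delta_pos": [0,-60,40],"spin": 0}
    - {"delta_pos": [0,-90,40],"spin": 0}

```text
time_s: 29.25
tcp_pos: [0.4585, 0.2067, 0.1971]
eef_rot: [[-1.0, 0.001, -0.001], [0.001, 1.0, -0.001], [0.001, -0.001, -1.0]]
force: [-1.1, -0.4, -4.1]
finger_gap: 0.104
grip_force: 30.0
```

```bash
python3 - <<'E'
from h import *
T=bot.capture("top");S=bot.capture("scene");save(S,"s6")
o=bot.get_obs();print(np.round(o["tcp_pos"],4),o["finger_gap"],o["force"])
for n,p in(("T",T),("S",S)):
    print(n,[(np.round(at_z(p,x["at"],0)*1000).tolist(),round(x["conf"],2)) for x in bot.spot_point(p,"trivet")[:2]],[rect(p,x["pixels"],.01) for x in bot.outline_of(p,"trivet")[:1]])
E
```

```text
[0.4587 0.2026 0.1969] 0.10619613978042791 [-0.22301491 -0.35782094 -3.76562073]
T [] [array([384.6, 244.7,  89.9,  52.4,  54.2])]
S [([464.0, 271.0, 0.0], 0.85)] [array([470.7, 259.7, 198.8, 174.8, -48.6])]
```

View pics/s6.png

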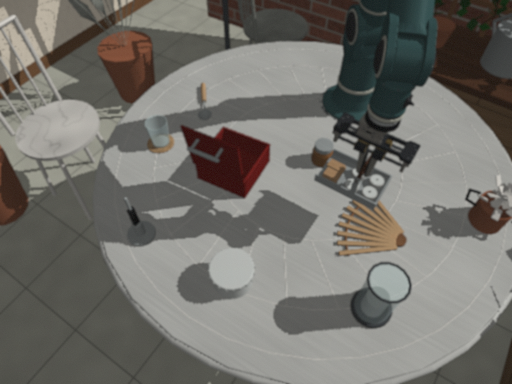

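Request:
step_arm:
  motion:
    - {"delta_pos": [1,-10,0],"spin": 0}
    - {"delta_pos": [3,-30,0],"spin": 1}
    - {"delta_pos": [6,-60,0],"spin": 2}
    - {"delta_pos": [9,-90,0],"spin": 3}
    - {"delta_pos": [12,-120,0],"spin": 4}

```text
time_s: 30.05
tcp_pos: [0.4711, 0.0881, 0.1974]
eef_rot: [[-0.997, -0.071, -0.0], [-0.071, 0.997, -0.0], [0.0, -0.0, -1.0]]
force: [-0.1, -0.4, -3.4]
finger_gap: 0.107
grip_force: 30.0
```

Request:
step_arm:
  motion:
    - {"delta_pos": [3,-32,0],"spin": 1}
    - {"delta_pos": [6,-64,0],"spin": 1.8}
    - {"delta_pos": [9,-96,0],"spin": 1.8}
    - {"delta_pos": [12,-128,0],"spin": 1.8}
    - {"delta_pos": [15,-160,0],"spin": 1.8}

```text
time_s: 30.55
tcp_pos: [0.486, -0.072, 0.1975]
eef_rot: [[-0.995, -0.101, -0.0], [-0.101, 0.995, -0.0], [0.0, -0.0, -1.0]]
force: [0.6, 0.1, -4.6]
finger_gap: 0.106
grip_force: 30.0
```

Request:
step_arm:
  motion:
    - {"delta_pos": [3,-22,0],"spin": 0}
    - {"delta_pos": [5,-40,0],"spin": 0}
    - {"delta_pos": [6,-50,0],"spin": 0}
    - {"delta_pos": [7,-54,0],"spin": 0}
    - {"delta_pos": [7,-54,0],"spin": 0}

```text
time_s: 31.05
tcp_pos: [0.4932, -0.1244, 0.1974]
eef_rot: [[-0.995, -0.101, -0.0], [-0.101, 0.995, 0.0], [0.0, 0.0, -1.0]]
force: [0.1, 0.0, -4.7]
finger_gap: 0.104
grip_force: 30.0
```

```bash
python3 - <<'E'
from h import *
T=bot.capture("top");S=bot.capture("scene")
o=bot.get_obs();print(np.round(o["tcp_pos"],4),o["finger_gap"],np.round(o["eef_rot"][:,1],3),o["time_s"])
P=np.hstack([cv2.resize(T["color"][160:260,250:340],(450,500),interpolation=cv2.INTER_CUBIC),cv2.resize(S["color"][100:230,160:250],(346,500),interpolation=cv2.INTER_CUBIC)])
cv2.imwrite("pics/b7.png",P[:,:,::-1])
h=cv2.cvtColor(T["color"],cv2.COLOR_RGB2HSV)
for n,p in(("T",T),("S",S)):
    h=cv2.cvtColor(p["color"],cv2.COLOR_RGB2HSV)
    m=((h[...,0]>4)&(h[...,0]<22)&(h[...,1]>70)).astype(np.uint8);
    pts=[(c,r) for r,c in np.argwhere(m) if .35<at_z(p,(c,r),.005)[0]<.58 and .17<at_z(p,(c,r),.005)[1]<.38]
    X=np.array([at_z(p,q,.008)[:2] for q in pts])*1000;print(n,len(X),X.min(0),X.max(0),[rect(p,x["pixels"],.008) for x in bot.outline_of(p,"trivet")[:1]],[(np.round(at_z(p,x["at"],0)*1000).tolist(),round(x["conf"],2)) for x in bot.spot_point(p,"trivet")[:2]])
cv2.imwrite("pics/tv.png",cv2.resize(T["color"][190:270,120:220],(750,600),interpolation=cv2.INTER_CUBIC)[:,:,::-1])
E
```

```text
[ 0.4932 -0.1234  0.1974] 0.10665992556925363 [-0.102  0.995  0.001] 31.15
T 1713 [350.14340673 188.28761125] [578.72684562 375.97675714] [array([474.1, 252.9, 201.2, 201.1,  56.3])] [([457.0, 285.0, 0.0], 0.97)]
S 2254 [353.5969252  187.41338333] [581.5963258  373.52836946] [array([481.4, 251.2, 207.2, 198.4, -32. ])] [([472.0, 278.0, 0.0], 0.61)]
```

View pics/b7.png

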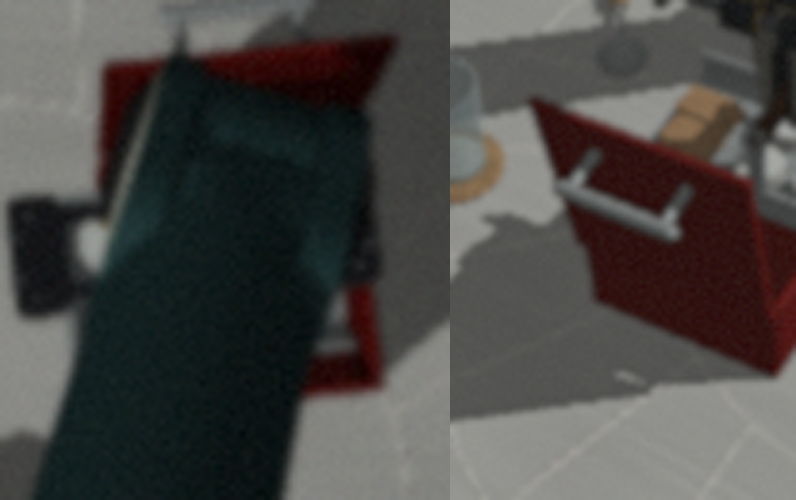

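View pics/tv.png

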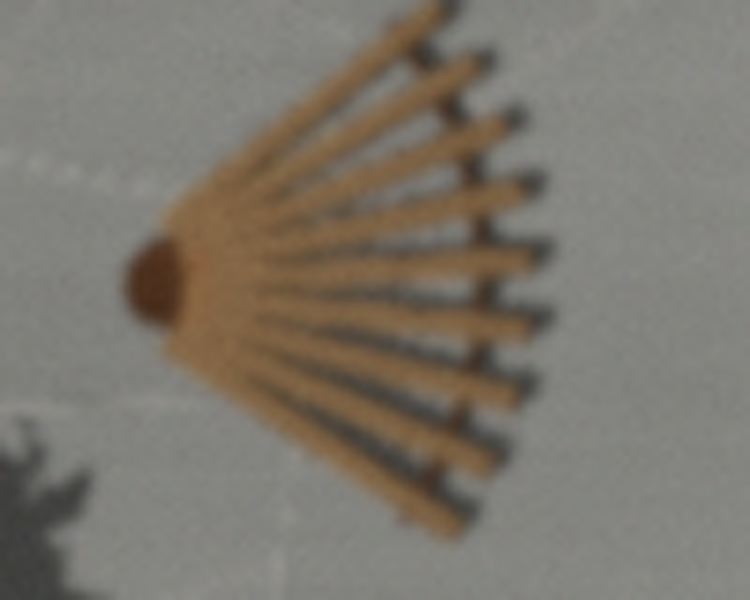

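```bash
python3 - <<'E'
from h import *
T=bot.capture("top");S=bot.capture("scene")
for q in((128,280),(157,280),(185,280),(165,215),(165,345),(537,285),(440,5),(450,535),(540,250),(540,320),(480,232),(480,300)):
    print(q,np.round(at_z(T,(120+q[0]/7.5-.43,190+q[1]/7.5-.43),.008)*1000))
print(np.round(at_z(S,(402,241),.008)*1000))
for k in range(3):
  for p in (T,S): print([(np.round(at_z(p,x["at"],0)*1000).tolist(),round(x["conf"],2)) for x in bot.spot_point(p,"trivet")[:2]])
  T=bot.capture("top");S=bot.capture("scene")
E
```

```text
(128, 280) [459. 377.   8.]
(157, 280) [459. 363.   8.]
(185, 280) [459. 350.   8.]
(165, 215) [489. 361.   8.]
(165, 345) [429. 358.   8.]
(537, 285) [458. 185.   8.]
(440, 5) [589. 235.   8.]
(450, 535) [344. 222.   8.]
(540, 250) [474. 184.   8.]
(540, 320) [442. 183.   8.]
(480, 232) [482. 212.   8.]
(480, 300) [451. 211.   8.]
[460. 366.   8.]
[([456.0, 290.0, 0.0], 0.6)]
[([466.0, 275.0, 0.0], 0.86)]
[([464.0, 288.0, 0.0], 0.66)]
[([467.0, 280.0, 0.0], 0.57)]
[([454.0, 292.0, 0.0], 0.67)]
[([468.0, 285.0, 0.0], 0.87), ([406.0, -287.0, 0.0], 0.18)]
```

Request:
step_arm:
  motion:
    - {"delta_pos": [0.8,-8,0],"spin": 0}
    - {"delta_pos": [0.8,-8,-15],"spin": 0}
    - {"delta_pos": [0.8,-8,-35],"spin": 0}
    - {"delta_pos": [0.8,-8,-52],"spin": 0}
    - {"delta_pos": [0.8,-8,-60],"spin": 0}

```text
time_s: 32.55
tcp_pos: [0.4932, -0.1331, 0.1362]
eef_rot: [[-0.995, -0.1, -0.002], [-0.1, 0.995, -0.0], [0.002, 0.0, -1.0]]
force: [0.1, 0.1, -3.1]
finger_gap: 0.106
grip_force: 30.0
```

Request:
step_arm:
  motion:
    - {"delta_pos": [0,0,-2],"spin": 0}
    - {"delta_pos": [0,0,-3],"spin": 0}
    - {"delta_pos": [0,0,-4],"spin": 0}
    - {"delta_pos": [0,0,-5],"spin": 0}
    - {"delta_pos": [0,0,-5],"spin": 0}

```text
time_s: 33.05
tcp_pos: [0.4943, -0.1326, 0.1329]
eef_rot: [[-0.995, -0.101, 0.001], [-0.101, 0.995, 0.0], [-0.001, -0.0, -1.0]]
force: [0.0, 0.7, -4.3]
finger_gap: 0.109
grip_force: 30.0
```

Request:
step_arm:
  motion:
    - {"delta_pos": [0,0,-2],"spin": 0}
    - {"delta_pos": [0,0,-4],"spin": 0}
    - {"delta_pos": [0,0,-4],"spin": 0}
    - {"delta_pos": [0,0,-4],"spin": 0}
    - {"delta_pos": [0,0,-4],"spin": 0}

```text
time_s: 33.55
tcp_pos: [0.495, -0.1349, 0.1311]
eef_rot: [[-0.995, -0.099, 0.003], [-0.099, 0.995, -0.002], [-0.003, -0.002, -1.0]]
force: [-4.9, -3.9, 13.2]
finger_gap: 0.108
grip_force: 30.0
```

Request:
step_arm:
  motion:
    - {"delta_pos": [0.4,-4,-4],"spin": 0}
    - {"delta_pos": [0.8,-7.5,-6],"spin": 0}
    - {"delta_pos": [1.1,-11,-8.5],"spin": 0}
    - {"delta_pos": [1.4,-14.3,-11],"spin": 0}
    - {"delta_pos": [1.4,-14.3,-11],"spin": 0}

```text
time_s: 34.05
tcp_pos: [0.4968, -0.15, 0.12]
eef_rot: [[-0.995, -0.098, 0.004], [-0.098, 0.995, -0.002], [-0.004, -0.003, -1.0]]
force: [-4.5, -4.6, 13.8]
finger_gap: 0.137
grip_force: 30.0
```

Request:
step_arm:
  motion:
    - {"delta_pos": [0.3,-3.2,-2.6],"spin": 0}
    - {"delta_pos": [0.6,-6.4,-5.2],"spin": 0}
    - {"delta_pos": [0.9,-9.4,-8],"spin": 0}
    - {"delta_pos": [1.2,-12.2,-11],"spin": 0}
    - {"delta_pos": [1.2,-12.2,-11],"spin": 0}

```text
time_s: 34.55
tcp_pos: [0.4978, -0.1607, 0.1082]
eef_rot: [[-0.995, -0.099, 0.003], [-0.099, 0.995, -0.001], [-0.003, -0.001, -1.0]]
force: [-2.5, -3.0, 8.3]
finger_gap: 0.162
grip_force: 30.0
```

```bash
python3 - <<'E'
from h import *
S=bot.capture("scene");o=bot.get_obs();print(np.round(o["tcp_pos"],4),o["finger_gap"],o["force"])
cv2.imwrite("pics/s8.png",cv2.resize(S["color"][90:210,180:320],None,fx=4.5,fy=4.5,interpolation=cv2.INTER_CUBIC)[:,:,::-1])
E
```

```text
[ 0.4978 -0.1606  0.1083] 0.163306718258029 [-2.73213219 -2.42930928  8.67138041]
```

View pics/s8.png

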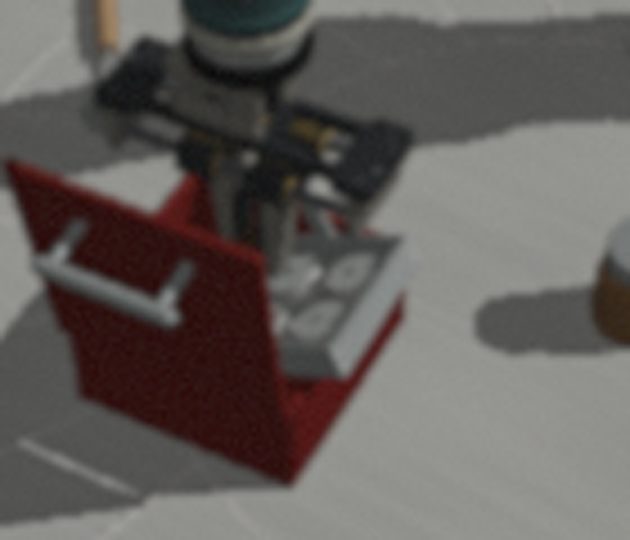

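Request:
step_arm:
  motion:
    - {"delta_pos": [0.5,-5,-1],"spin": 0}
    - {"delta_pos": [1,-10,-2],"spin": 0}
    - {"delta_pos": [1.5,-15,-3],"spin": 0}
    - {"delta_pos": [2,-20,-4],"spin": 0}
    - {"delta_pos": [2,-20,-4],"spin": 0}

```text
time_s: 35.1
tcp_pos: [0.4988, -0.1778, 0.1023]
eef_rot: [[-0.995, -0.101, -0.0], [-0.101, 0.995, 0.002], [0.0, 0.002, -1.0]]
force: [1.5, 4.5, 0.8]
finger_gap: 0.157
grip_force: 30.0
```

Request:
step_arm:
  motion:
    - {"delta_pos": [0.3,-3,-0.5],"spin": 0}
    - {"delta_pos": [0.6,-6,-1],"spin": 0}
    - {"delta_pos": [1,-10,-1],"spin": 0}
    - {"delta_pos": [1.4,-14,-1],"spin": 0}
    - {"delta_pos": [1.4,-14,-1],"spin": 0}

```text
time_s: 35.6
tcp_pos: [0.4997, -0.1876, 0.101]
eef_rot: [[-0.995, -0.103, -0.003], [-0.103, 0.995, 0.008], [0.002, 0.008, -1.0]]
force: [-1.1, 13.7, 4.6]
finger_gap: 0.164
grip_force: 30.0
```

Request:
step_arm:
  motion:
    - {"delta_pos": [0.3,-3,1],"spin": 0}
    - {"delta_pos": [0.6,-6,1.5],"spin": 0}
    - {"delta_pos": [1,-9,2],"spin": 0}
    - {"delta_pos": [1.2,-12,3],"spin": 0}
    - {"delta_pos": [1.2,-12,3],"spin": 0}

```text
time_s: 36.1
tcp_pos: [0.5015, -0.1964, 0.1057]
eef_rot: [[-0.994, -0.105, -0.003], [-0.105, 0.994, 0.013], [0.002, 0.013, -1.0]]
force: [-4.4, 21.5, 22.6]
finger_gap: 0.175
grip_force: 30.0
```

Request:
step_arm:
  motion:
    - {"delta_pos": [0,0,3],"spin": 0}
    - {"delta_pos": [0.2,-2,6],"spin": 0}
    - {"delta_pos": [0.5,-5,8],"spin": 0}
    - {"delta_pos": [0.8,-8,10],"spin": 0}
    - {"delta_pos": [0.8,-8,10],"spin": 0}

```text
time_s: 36.6
tcp_pos: [0.5019, -0.21, 0.114]
eef_rot: [[-0.995, -0.102, -0.002], [-0.102, 0.995, 0.005], [0.001, 0.005, -1.0]]
force: [1.5, 9.5, 1.9]
finger_gap: 0.189
grip_force: 30.0
```

Request:
step_arm:
  motion:
    - {"delta_pos": [0.2,-2,1],"spin": 0}
    - {"delta_pos": [0.5,-5,2],"spin": 0}
    - {"delta_pos": [0.8,-8,3],"spin": 0}
    - {"delta_pos": [1,-10,4],"spin": 0}
    - {"delta_pos": [1,-10,4],"spin": 0}

```text
time_s: 37.1
tcp_pos: [0.5024, -0.2206, 0.1177]
eef_rot: [[-0.995, -0.102, -0.003], [-0.102, 0.995, 0.004], [0.002, 0.004, -1.0]]
force: [0.4, 6.7, -0.0]
finger_gap: 0.195
grip_force: 30.0
```

```bash
python3 - <<'E'
from h import *
S=bot.capture("scene");T=bot.capture("top")
P=np.vstack([cv2.resize(S["color"][90:200,180:290],(600,600),interpolation=cv2.INTER_CUBIC)])
cv2.imwrite("pics/s9.png",P[:,:,::-1])
E
```

```text
(no output)
```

View pics/s9.png

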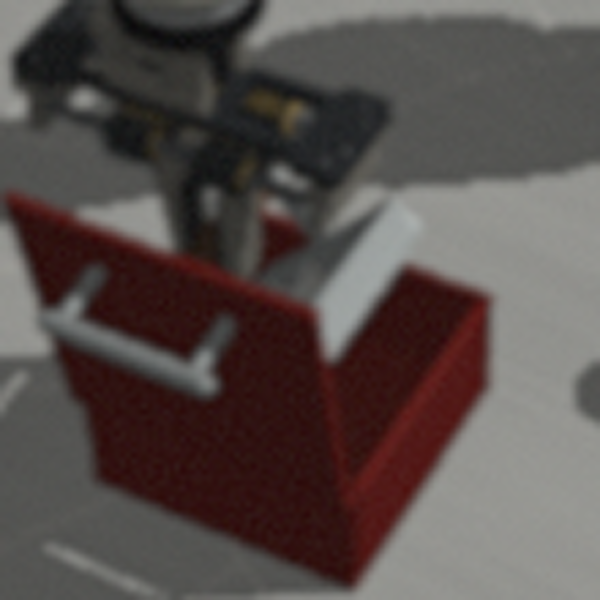

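Request:
step_arm:
  motion:
    - {"delta_pos": [0.3,-3,0.5],"spin": 0}
    - {"delta_pos": [0.6,-6,1],"spin": 0}
    - {"delta_pos": [1,-10,1.5],"spin": 0}
    - {"delta_pos": [1.3,-13,2],"spin": 0}
    - {"delta_pos": [1.3,-13,2],"spin": 0}

```text
time_s: 37.7
tcp_pos: [0.5035, -0.234, 0.1196]
eef_rot: [[-0.995, -0.101, -0.003], [-0.101, 0.995, 0.004], [0.003, 0.004, -1.0]]
force: [-0.5, 5.8, -0.8]
finger_gap: 0.193
grip_force: 30.0
```

Request:
step_arm:
  motion:
    - {"delta_pos": [-0.5,5,3],"spin": 0}
    - {"delta_pos": [-1,10,8],"spin": 0}
    - {"delta_pos": [-1.5,15,16],"spin": 0}
    - {"delta_pos": [-2,20,26],"spin": 0}
    - {"delta_pos": [-2.5,25,38],"spin": 0}

```text
time_s: 38.2
tcp_pos: [0.5019, -0.2113, 0.1598]
eef_rot: [[-0.995, -0.1, 0.001], [-0.1, 0.995, -0.001], [-0.001, -0.001, -1.0]]
force: [-0.1, -0.1, -3.2]
finger_gap: 0.192
grip_force: 30.0
```

Request:
step_arm:
  motion:
    - {"delta_pos": [-0.5,5,10],"spin": 0}
    - {"delta_pos": [-1,10,20],"spin": 0}
    - {"delta_pos": [-1.5,15,30],"spin": 0}
    - {"delta_pos": [-2,20,40],"spin": 0}
    - {"delta_pos": [-2,20,40],"spin": 0}

```text
time_s: 38.7
tcp_pos: [0.5009, -0.1906, 0.2003]
eef_rot: [[-0.995, -0.102, 0.003], [-0.102, 0.995, -0.0], [-0.003, -0.001, -1.0]]
force: [-0.2, 0.7, -2.7]
finger_gap: 0.192
grip_force: 30.0
```

```bash
python3 - <<'E'
from h import *
S=bot.capture("scene");T=bot.capture("top");o=bot.get_obs();print(np.round(o["tcp_pos"],4),o["finger_gap"],o["force"])
for n,p in(("T",T),("S",S)):
  for t in("tealight0","tablet0","tray","tray_spout","tray_grip"): print(n,t,[(np.round(x["at"]).tolist(),round(x["conf"],2)) for x in bot.spot_point(p,t)[:6]],[(np.round(x["at"]).tolist(),round(x["conf"],2),x["pixels"].sum()) for x in bot.outline_of(p,t)[:6]] if t[-1]=="0" or t=="tray" else "")
g=lambda a:cv2.resize(a,(390,560),interpolation=cv2.INTER_CUBIC)
cv2.imwrite("pics/b10.png",np.hstack([g(S["color"][70:214,180:280]),g(T["color"][150:265,255:335])])[:,:,::-1])
E
```

```text
[ 0.5    -0.191   0.1988] 0.19492939343027033 [-0.37791054  0.09884525 -2.93858058]
T tealight0 [([297.0, 158.0], 0.19)] []
T tablet0 [] []
T tray [([293.0, 216.0], 0.8), ([162.0, 227.0], 0.41)] [([292.0, 214.0], 0.77, np.int64(519))]
T tray_spout [] 
T tray_grip [([307.0, 208.0], 0.7)] 
S tealight0 [] []
S tablet0 [] []
S tray [([239.0, 138.0], 0.57)] [([242.0, 128.0], 0.62, np.int64(950))]
S tray_spout [([222.0, 144.0], 0.61)] 
S tray_grip [([226.0, 116.0], 0.81)]
```

Request:
step_arm:
  motion:
    - {"delta_pos": [0,0,20],"spin": 0}
    - {"delta_pos": [0,0,0],"spin": 0}
    - {"delta_pos": [0,0,20],"spin": 0}
    - {"delta_pos": [0,0,0],"spin": 0}
    - {"delta_pos": [0,0,0],"spin": 0}

```text
time_s: 40.1
tcp_pos: [0.4986, -0.1905, 0.1972]
eef_rot: [[-0.995, -0.101, -0.003], [-0.101, 0.995, 0.001], [0.003, 0.001, -1.0]]
force: [-0.5, 0.9, -4.0]
finger_gap: 0.197
grip_force: 30.0
```

Request:
step_arm:
  motion:
    - {"delta_pos": [1,-10,10],"spin": 0}
    - {"delta_pos": [0,0,0],"spin": 0}
    - {"delta_pos": [1,-10,10],"spin": 0}
    - {"delta_pos": [0,0,0],"spin": 0}
    - {"delta_pos": [0,0,0],"spin": 0}

```text
time_s: 40.6
tcp_pos: [0.4992, -0.1894, 0.1976]
eef_rot: [[-0.995, -0.102, -0.002], [-0.102, 0.995, 0.002], [0.002, 0.002, -1.0]]
force: [-0.6, 0.0, -3.1]
finger_gap: 0.191
grip_force: 30.0
```

Request:
step_arm:
  motion:
    - {"delta_pos": [0,0,0],"spin": 0}
    - {"delta_pos": [0,0,10],"spin": 0}
    - {"delta_pos": [-1,10,30],"spin": 0}
    - {"delta_pos": [-4,40,50],"spin": 0}
    - {"delta_pos": [-7,70,60],"spin": 0}

```text
time_s: 41.1
tcp_pos: [0.4936, -0.1213, 0.261]
eef_rot: [[-0.995, -0.098, 0.003], [-0.098, 0.995, -0.001], [-0.003, -0.001, -1.0]]
force: [0.5, -0.0, -3.2]
finger_gap: 0.195
grip_force: 30.0
```

Request:
step_arm:
  motion:
    - {"delta_pos": [-4,40,0],"spin": -1}
    - {"delta_pos": [-8,85,0],"spin": -2}
    - {"delta_pos": [-12,130,0],"spin": -2.8}
    - {"delta_pos": [-16,170,0],"spin": -2.8}
    - {"delta_pos": [-18,190,0],"spin": -2.8}

```text
time_s: 41.6
tcp_pos: [0.4744, 0.0728, 0.2595]
eef_rot: [[-0.998, -0.056, 0.001], [-0.056, 0.998, 0.001], [-0.001, 0.001, -1.0]]
force: [0.3, 0.3, -2.6]
finger_gap: 0.19
grip_force: 30.0
```

```bash
python3 - <<'E'
from h import *
F=[]
for i in range(4):
    S=bot.capture("scene");T=bot.capture("top");o=bot.get_obs();F.append(o["force"])
print(np.round(o["tcp_pos"],4),o["finger_gap"],np.mean(F,0),o["time_s"])
for n,p in(("T",T),("S",S)):
  for t in("tealight0","tablet0"): print(n,t,[(np.round(x["at"]).tolist(),round(x["conf"],2)) for x in bot.spot_point(p,t)[:9]],[(np.round(x["at"]).tolist(),round(x["conf"],2),x["pixels"].sum()) for x in bot.outline_of(p,t)[:9]])
g=lambda a,w:cv2.resize(a,(w,560),interpolation=cv2.INTER_CUBIC)
cv2.imwrite("pics/b11.png",np.hstack([g(T["color"][150:265,255:335],390),g(S["color"][60:220,190:305],400)])[:,:,::-1])
E
```

```text
[0.4751 0.0675 0.2588] 0.19638468307066925 [ 0.02844185 -0.43073159 -2.80864934] 42.0
T tealight0 [([308.0, 222.0], 0.64), ([310.0, 213.0], 0.57), ([312.0, 222.0], 0.43), ([309.0, 210.0], 0.39)] [([308.0, 208.0], 0.59, np.int64(53)), ([309.0, 211.0], 0.41, np.int64(56)), ([306.0, 220.0], 0.37, np.int64(43))]
T tablet0 [([314.0, 207.0], 0.55), ([319.0, 210.0], 0.55), ([316.0, 216.0], 0.54), ([315.0, 219.0], 0.37)] [([375.0, 204.0], 0.28, np.int64(434))]
S tealight0 [] []
S tablet0 [([368.0, 307.0], 0.53)] [([229.0, 272.0], 0.72, np.int64(1847))]
```

View pics/b11.png

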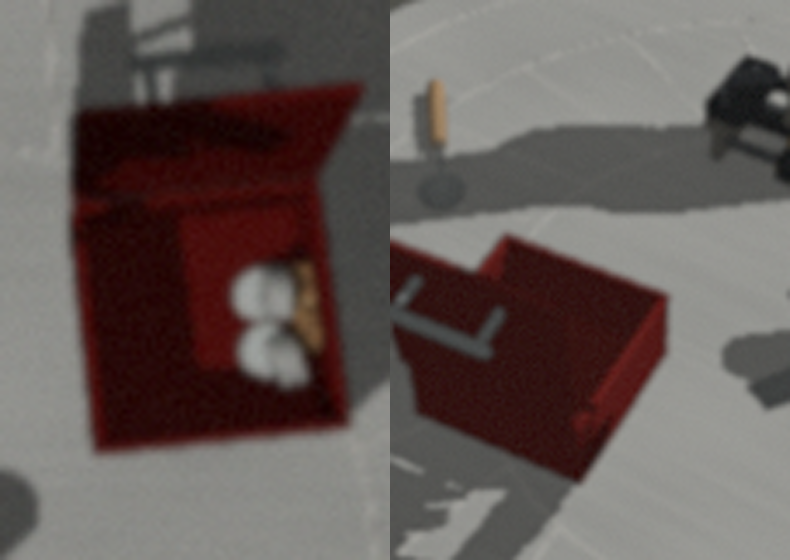

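Request:
step_arm:
  motion:
    - {"delta_pos": [-2,30,-10],"spin": 0}
    - {"delta_pos": [-4,65,-35],"spin": 0}
    - {"delta_pos": [-6,100,-65],"spin": 0}
    - {"delta_pos": [-8,130,-95],"spin": 0}
    - {"delta_pos": [-8.3,140.5,-118],"spin": 0}

```text
time_s: 42.9
tcp_pos: [0.4653, 0.213, 0.1389]
eef_rot: [[-0.998, -0.056, -0.001], [-0.056, 0.998, 0.001], [0.001, 0.001, -1.0]]
force: [-0.6, 0.2, -3.0]
finger_gap: 0.192
grip_force: 30.0
```

Request:
step_arm:
  motion:
    - {"delta_pos": [0,0,-8],"spin": 0}
    - {"delta_pos": [0,0,-14],"spin": 0}
    - {"delta_pos": [0,0,-18],"spin": 0}
    - {"delta_pos": [0,0,-20],"spin": 0}
    - {"delta_pos": [0,0,-20],"spin": 0}

```text
time_s: 43.4
tcp_pos: [0.4671, 0.2088, 0.1212]
eef_rot: [[-0.999, -0.05, 0.001], [-0.05, 0.999, 0.001], [-0.001, 0.0, -1.0]]
force: [-1.1, 0.7, -2.3]
finger_gap: 0.19
grip_force: 30.0
```

Request:
step_arm:
  motion:
    - {"delta_pos": [0,0,-2],"spin": 0}
    - {"delta_pos": [0,0,-4],"spin": 0}
    - {"delta_pos": [0,0,-6],"spin": 0}
    - {"delta_pos": [0,0,-7],"spin": 0}
    - {"delta_pos": [0,0,-7],"spin": 0}

```text
time_s: 43.9
tcp_pos: [0.4665, 0.2093, 0.1134]
eef_rot: [[-0.999, -0.052, -0.0], [-0.052, 0.999, -0.0], [0.0, -0.0, -1.0]]
force: [1.1, -0.6, -3.7]
finger_gap: 0.193
grip_force: 30.0
```

Request:
step_arm:
  motion:
    - {"delta_pos": [0,0,-1.5],"spin": 0}
    - {"delta_pos": [0,0,-3],"spin": 0}
    - {"delta_pos": [0,0,-4.5],"spin": 0}
    - {"delta_pos": [0,0,-5],"spin": 0}
    - {"delta_pos": [0,0,-5],"spin": 0}

```text
time_s: 44.4
tcp_pos: [0.4668, 0.2093, 0.1087]
eef_rot: [[-0.999, -0.052, 0.0], [-0.052, 0.999, -0.0], [-0.0, -0.0, -1.0]]
force: [-0.1, -1.4, 0.4]
finger_gap: 0.194
grip_force: 30.0
```

Request:
step_arm:
  motion:
    - {"delta_pos": [-0.2,4,-2],"spin": 0}
    - {"delta_pos": [-0.5,9,-3.5],"spin": 0}
    - {"delta_pos": [-0.8,14,-5.5],"spin": 0}
    - {"delta_pos": [-1,19,-7.5],"spin": 0}
    - {"delta_pos": [-1,19,-7.5],"spin": 0}

```text
time_s: 44.9
tcp_pos: [0.4652, 0.2294, 0.1006]
eef_rot: [[-0.999, -0.053, -0.0], [-0.053, 0.999, 0.0], [0.0, 0.0, -1.0]]
force: [0.2, -0.0, 1.0]
finger_gap: 0.175
grip_force: 30.0
```

Request:
step_arm:
  motion:
    - {"delta_pos": [-0.2,5,-3],"spin": 0}
    - {"delta_pos": [-0.5,10,-6],"spin": 0}
    - {"delta_pos": [-0.8,15,-9],"spin": 0}
    - {"delta_pos": [-1,20,-12],"spin": 0}
    - {"delta_pos": [-1,20,-12],"spin": 0}

```text
time_s: 45.4
tcp_pos: [0.4637, 0.2491, 0.0881]
eef_rot: [[-0.999, -0.053, -0.001], [-0.053, 0.999, -0.0], [0.001, -0.0, -1.0]]
force: [0.6, 0.6, -3.0]
finger_gap: 0.126
grip_force: 30.0
```

Request:
step_arm:
  motion:
    - {"delta_pos": [-0.2,5,-4],"spin": 0}
    - {"delta_pos": [-0.5,10,-8],"spin": 0}
    - {"delta_pos": [-0.8,14,-12],"spin": 0}
    - {"delta_pos": [-1,18,-15],"spin": 0}
    - {"delta_pos": [-1,18,-15],"spin": 0}

```text
time_s: 45.9
tcp_pos: [0.4631, 0.2671, 0.0735]
eef_rot: [[-0.999, -0.053, -0.001], [-0.053, 0.999, -0.0], [0.001, -0.0, -1.0]]
force: [-0.4, 0.4, -2.7]
finger_gap: 0.11
grip_force: 30.0
```

Request:
step_arm:
  motion:
    - {"delta_pos": [-0.2,7,1],"spin": 0}
    - {"delta_pos": [-0.5,17,1],"spin": 0}
    - {"delta_pos": [-0.8,27,1],"spin": 0}
    - {"delta_pos": [-1,34,0],"spin": 0}
    - {"delta_pos": [-1,34,0],"spin": 0}

```text
time_s: 46.4
tcp_pos: [0.4622, 0.3022, 0.074]
eef_rot: [[-0.999, -0.054, 0.0], [-0.054, 0.999, 0.001], [-0.0, 0.001, -1.0]]
force: [0.1, 0.0, -1.9]
finger_gap: 0.107
grip_force: 30.0
```

Request:
step_arm:
  motion:
    - {"delta_pos": [0,0,-2],"spin": 0}
    - {"delta_pos": [0,0,-4],"spin": 0}
    - {"delta_pos": [0,0,-6],"spin": 0}
    - {"delta_pos": [0,0,-7],"spin": 0}
    - {"delta_pos": [0,0,-7],"spin": 0}

```text
time_s: 46.9
tcp_pos: [0.4625, 0.3001, 0.0669]
eef_rot: [[-0.999, -0.051, -0.0], [-0.051, 0.999, -0.0], [0.0, -0.0, -1.0]]
force: [-0.5, -0.1, -3.1]
finger_gap: 0.105
grip_force: 30.0
```

```bash
python3 - <<'E'
from h import *
S=bot.capture("scene");T=bot.capture("top");o=bot.get_obs();print(np.round(o["tcp_pos"],4),o["finger_gap"],o["force"])
for n,p in(("T",T),("S",S)):
  for t,z in(("tray_grip",.082),("tray_spout",.014),("tray",.01)): print(n,t,[(np.round(at_z(p,x["at"],z)*1000).tolist(),round(x["conf"],2)) for x in bot.spot_point(p,t)[:2]])
E
```

```text
[0.4627 0.3003 0.0671] 0.10302505929798435 [-0.51757804 -0.33937634 -1.36951641]
T tray_grip [([460.0, 307.0, 82.0], 0.83)]
T tray_spout [([464.0, 187.0, 14.0], 0.79)]
T tray [([451.0, 275.0, 10.0], 0.58)]
S tray_grip [([467.0, 294.0, 82.0], 0.59)]
S tray_spout [([470.0, 191.0, 14.0], 0.79)]
S tray [([459.0, 283.0, 10.0], 0.81)]
```

Lower until contact.

Request:
step_arm:
  motion:
    - {"delta_pos": [0,0,-1],"spin": 0}
    - {"delta_pos": [0,0,-2],"spin": 0}
    - {"delta_pos": [0,0,-3],"spin": 0}
    - {"delta_pos": [0,0,-4],"spin": 0}
    - {"delta_pos": [0,0,-4],"spin": 0}

```text
time_s: 47.8
tcp_pos: [0.4622, 0.3004, 0.0653]
eef_rot: [[-0.999, -0.052, -0.001], [-0.052, 0.999, 0.0], [0.001, 0.0, -1.0]]
force: [-7.9, -4.0, 19.1]
finger_gap: 0.11
grip_force: 30.0
```

Request:
step_arm:
  motion:
    - {"delta_pos": [0,0,-1],"spin": 0}
    - {"delta_pos": [0,0,-2],"spin": 0}
    - {"delta_pos": [0,0,-2.5],"spin": 0}
    - {"delta_pos": [0,0,-2.5],"spin": 0}
    - {"delta_pos": [0,0,-2.5],"spin": 0}

```text
time_s: 48.3
tcp_pos: [0.4622, 0.3004, 0.0652]
eef_rot: [[-0.999, -0.052, -0.001], [-0.052, 0.999, 0.001], [0.001, 0.001, -1.0]]
force: [-12.4, -9.4, 38.5]
finger_gap: 0.11
grip_force: 30.0
```

Request:
step_arm:
  motion:
    - {"delta_pos": [0,0,5],"spin": 0}
    - {"delta_pos": [0,0,5],"spin": 0}
    - {"delta_pos": [0,0,5],"spin": 0}
    - {"delta_pos": [0,0,5],"spin": 0}
    - {"delta_pos": [0,0,5],"spin": 0}

```text
time_s: 48.8
tcp_pos: [0.4625, 0.3004, 0.0653]
eef_rot: [[-0.999, -0.052, -0.0], [-0.052, 0.999, -0.0], [0.0, -0.0, -1.0]]
force: [-1.1, 0.1, 1.7]
finger_gap: 0.107
grip_force: 30.0
```

Request:
step_arm:
  motion:
    - {"delta_pos": [0,0,0],"spin": 0}
    - {"delta_pos": [0,0,0],"spin": 0}
    - {"delta_pos": [0,0,0],"spin": 0}
    - {"delta_pos": [0,0,20],"spin": 0}
    - {"delta_pos": [0,0,60],"spin": 0}
  fingers: 0.4

```text
time_s: 49.3
tcp_pos: [0.4607, 0.299, 0.1236]
eef_rot: [[-0.999, -0.052, -0.005], [-0.052, 0.999, -0.004], [0.005, -0.004, -1.0]]
force: [1.2, 0.3, 0.0]
finger_gap: 0.398
grip_force: 0.0
```

Request:
step_arm:
  motion:
    - {"delta_pos": [0,0,40],"spin": -8}
    - {"delta_pos": [30,-30,80],"spin": -16}
    - {"delta_pos": [60,-65,110],"spin": -24}
    - {"delta_pos": [90,-100,140],"spin": -32}
    - {"delta_pos": [120,-135,160],"spin": -40}

```text
time_s: 49.8
tcp_pos: [0.5729, 0.1772, 0.2797]
eef_rot: [[-0.796, 0.606, 0.002], [0.606, 0.796, 0.001], [-0.001, 0.002, -1.0]]
force: [0.4, -0.5, -0.4]
finger_gap: 0.402
grip_force: 0.0
```

Request:
step_arm:
  motion:
    - {"delta_pos": [25,-35,0],"spin": -8}
    - {"delta_pos": [50,-70,0],"spin": -16}
    - {"delta_pos": [60,-115,0],"spin": -24}
    - {"delta_pos": [60,-160,0],"spin": -32}
    - {"delta_pos": [60,-205,0],"spin": -40}
  fingers: 0.2

```text
time_s: 50.3
tcp_pos: [0.6319, -0.029, 0.2773]
eef_rot: [[-0.219, 0.976, -0.0], [0.976, 0.219, -0.0], [-0.0, -0.0, -1.0]]
force: [0.6, -0.5, 0.1]
finger_gap: 0.201
grip_force: 0.0
```

```bash
python3 - <<'E'
from h import *
o=bot.get_obs();print(np.round(o["tcp_pos"],4),np.round(o["eef_rot"][:,1],3))
R={}
for k in range(3):
  S=bot.capture("scene");T=bot.capture("top")
  for n,p in(("T",T),("S",S)):
    for t,z in(("tray_grip",.082),("tray_spout",.014),("tray",.01),("trivet",0),("flap_handle",.213)):
      r=bot.spot_point(p,t)[:1]
      if r: R.setdefault((n,t),[]).append(np.round(at_z(p,r[0]["at"],z)*1000)[:2].astype(int).tolist())
for k in R: print(k,R[k])
for n,p in(("T",T),("S",S)): print(n,[rect(p,x["pixels"],.02) for x in bot.outline_of(p,"tray")[:1]])
E
```

```text
[ 0.6319 -0.029   0.2773] [ 0.976  0.219 -0.   ]
('T', 'tray_grip') [[457, 299], [463, 298], [459, 303]]
('T', 'tray_spout') [[460, 194], [467, 323], [461, 184]]
('T', 'tray') [[453, 279], [451, 284], [448, 279]]
('T', 'flap_handle') [[636, -165], [644, -159], [639, -159]]
('S', 'tray_grip') [[469, 294], [459, 295], [460, 292]]
('S', 'tray_spout') [[466, 190], [471, 188], [458, 185]]
('S', 'tray') [[470, 280], [531, -456], [469, 273]]
('S', 'trivet') [[464, 285], [463, 279], [474, 280]]
('S', 'flap_handle') [[639, -166], [648, -162], [648, -167]]
T [array([462.6, 282.6, 178.8, 120. , -87.2])]
S [array([801.4,  24.9, 140.7, 115.7,  33.5])]
```

Request:
step_arm:
  motion:
    - {"delta_pos": [4,-40,0],"spin": -3}
    - {"delta_pos": [8,-80,0],"spin": -6.8}
    - {"delta_pos": [10.7,-115,0],"spin": -6.8}
    - {"delta_pos": [10.7,-128.4,0],"spin": -6.8}
    - {"delta_pos": [10.7,-128.4,0],"spin": -6.8}

```text
time_s: 52.7
tcp_pos: [0.642, -0.158, 0.2776]
eef_rot: [[-0.104, 0.995, -0.0], [0.995, 0.104, -0.001], [-0.001, -0.0, -1.0]]
force: [0.1, -0.0, 1.0]
finger_gap: 0.198
grip_force: 0.0
```

Request:
step_arm:
  motion:
    - {"delta_pos": [0,0,0],"spin": 0}
    - {"delta_pos": [0,0,0],"spin": 0}
    - {"delta_pos": [0,0,0],"spin": 0}
    - {"delta_pos": [0,0,0],"spin": 0}
    - {"delta_pos": [0,0,0],"spin": 0}

```text
time_s: 53.2
tcp_pos: [0.6427, -0.1548, 0.2776]
eef_rot: [[-0.108, 0.994, 0.0], [0.994, 0.108, 0.0], [0.0, 0.0, -1.0]]
force: [0.1, -0.4, 0.3]
finger_gap: 0.203
grip_force: 0.0
```

Request:
step_arm:
  motion:
    - {"delta_pos": [0,-1,-15],"spin": 0}
    - {"delta_pos": [0,-2,-30],"spin": 0}
    - {"delta_pos": [0,-2,-45],"spin": 0}
    - {"delta_pos": [0,-2,-60],"spin": 0}
    - {"delta_pos": [0,-2,-77],"spin": 0}

```text
time_s: 53.7
tcp_pos: [0.6424, -0.1576, 0.1988]
eef_rot: [[-0.107, 0.994, -0.001], [0.994, 0.107, -0.0], [0.0, -0.001, -1.0]]
force: [0.7, 0.1, -0.2]
finger_gap: 0.201
grip_force: 0.0
```

Request:
step_arm:
  motion:
    - {"delta_pos": [0,0,0],"spin": 0}
    - {"delta_pos": [0,0,0],"spin": 0}
    - {"delta_pos": [0,0,0],"spin": 0}
    - {"delta_pos": [0,0,0],"spin": 0}
    - {"delta_pos": [0,0,0],"spin": 0}
  fingers: 0

```text
time_s: 54.2
tcp_pos: [0.6403, -0.1571, 0.1985]
eef_rot: [[-0.107, 0.994, -0.006], [0.994, 0.107, 0.001], [0.002, -0.005, -1.0]]
force: [-4.4, -0.3, -19.2]
finger_gap: 0.106
grip_force: 30.0
```

Request:
step_arm:
  motion:
    - {"delta_pos": [-13,-1.3,5.2],"spin": 0}
    - {"delta_pos": [-30.1,-3,10],"spin": 0}
    - {"delta_pos": [-47.7,-4.8,12.7],"spin": 0}
    - {"delta_pos": [-65.5,-6.6,13.2],"spin": 0}
    - {"delta_pos": [-83.2,-8.4,11.5],"spin": 0}

```text
time_s: 54.7
tcp_pos: [0.5598, -0.1653, 0.2119]
eef_rot: [[-0.108, 0.994, 0.004], [0.994, 0.108, 0.0], [-0.0, 0.004, -1.0]]
force: [7.8, -0.0, -27.7]
finger_gap: 0.107
grip_force: 30.0
```

Request:
step_arm:
  motion:
    - {"delta_pos": [-17.4,-1.8,-3.9],"spin": 0}
    - {"delta_pos": [-34.2,-3.5,-9.8],"spin": 0}
    - {"delta_pos": [-50.1,-5.1,-17.8],"spin": 0}
    - {"delta_pos": [-65,-6.6,-27.6],"spin": 0}
    - {"delta_pos": [-78.5,-8,-39.2],"spin": 0}

```text
time_s: 55.2
tcp_pos: [0.4851, -0.1731, 0.1772]
eef_rot: [[-0.108, 0.994, 0.013], [0.994, 0.108, 0.002], [0.001, 0.013, -1.0]]
force: [2.7, 6.7, 2.2]
finger_gap: 0.109
grip_force: 30.0
```

Request:
step_arm:
  motion:
    - {"delta_pos": [-12,-1.2,-13.2],"spin": 0}
    - {"delta_pos": [-22.4,-2.3,-27.7],"spin": 0}
    - {"delta_pos": [-30.9,-3.2,-43.4],"spin": 0}
    - {"delta_pos": [-36.6,-3.7,-57.6],"spin": 0}
    - {"delta_pos": [-38.2,-3.9,-62.5],"spin": 0}

```text
time_s: 55.7
tcp_pos: [0.4443, -0.1774, 0.1128]
eef_rot: [[-0.107, 0.994, 0.006], [0.994, 0.107, 0.002], [0.001, 0.006, -1.0]]
force: [-5.7, 5.7, 4.4]
finger_gap: 0.11
grip_force: 30.0
```

Request:
step_arm:
  motion:
    - {"delta_pos": [0,0,-1],"spin": 0}
    - {"delta_pos": [0,0,-2],"spin": 0}
    - {"delta_pos": [0,0,-3],"spin": 0}
    - {"delta_pos": [0,0,-3],"spin": 0}
    - {"delta_pos": [0,0,-3],"spin": 0}

```text
time_s: 56.2
tcp_pos: [0.4435, -0.1774, 0.1101]
eef_rot: [[-0.107, 0.994, 0.004], [0.994, 0.107, 0.003], [0.002, 0.004, -1.0]]
force: [-7.3, 4.3, 2.6]
finger_gap: 0.111
grip_force: 30.0
```

Request:
step_arm:
  motion:
    - {"delta_pos": [0,0,-1.5],"spin": 0}
    - {"delta_pos": [0,0,-3],"spin": 0}
    - {"delta_pos": [0,0,-4],"spin": 0}
    - {"delta_pos": [0,0,-4],"spin": 0}
    - {"delta_pos": [0,0,-4],"spin": 0}

```text
time_s: 56.7
tcp_pos: [0.443, -0.1775, 0.1079]
eef_rot: [[-0.107, 0.994, 0.003], [0.994, 0.107, 0.005], [0.004, 0.004, -1.0]]
force: [-15.4, 6.9, 28.6]
finger_gap: 0.107
grip_force: 30.0
```

Request:
step_arm:
  motion:
    - {"delta_pos": [0,0,2],"spin": 0}
    - {"delta_pos": [0,0,2],"spin": 0}
    - {"delta_pos": [0,0,2],"spin": 0}
    - {"delta_pos": [0,0,2],"spin": 0}
    - {"delta_pos": [0,0,2],"spin": 0}
  fingers: 0.3

```text
time_s: 57.2
tcp_pos: [0.4433, -0.1781, 0.1057]
eef_rot: [[-0.107, 0.994, 0.001], [0.994, 0.107, -0.001], [-0.001, 0.001, -1.0]]
force: [0.2, 0.2, -0.1]
finger_gap: 0.298
grip_force: 0.0
```

Request:
step_arm:
  motion:
    - {"delta_pos": [0,0,15],"spin": 0}
    - {"delta_pos": [0,0,45],"spin": 0}
    - {"delta_pos": [0,0,80],"spin": 0}
    - {"delta_pos": [-10,40,110],"spin": 0}
    - {"delta_pos": [-20,80,130],"spin": 0}

```text
time_s: 57.7
tcp_pos: [0.4232, -0.0983, 0.237]
eef_rot: [[-0.104, 0.995, 0.002], [0.995, 0.104, -0.001], [-0.001, 0.002, -1.0]]
force: [1.1, 1.8, -0.5]
finger_gap: 0.299
grip_force: 0.0
```

Request:
step_arm:
  motion:
    - {"delta_pos": [0,30,0],"spin": 0}
    - {"delta_pos": [0,60,0],"spin": 0}
    - {"delta_pos": [0,80,0],"spin": 0}
    - {"delta_pos": [0,100,0],"spin": 0}
    - {"delta_pos": [0,100,0],"spin": 0}

```text
time_s: 58.2
tcp_pos: [0.4227, 0.0043, 0.2353]
eef_rot: [[-0.112, 0.994, -0.0], [0.994, 0.112, 0.0], [0.0, 0.0, -1.0]]
force: [0.9, -0.4, -0.0]
finger_gap: 0.306
grip_force: 0.0
```

```bash
python3 - <<'E'
from h import *
o=bot.get_obs();print(np.round(o["tcp_pos"],4),o["time_s"],o["force"])
T=bot.capture("top");S=bot.capture("scene")
h=[x["at"] for p in(T,S) for x in bot.spot_point(p,"flap_handle")[:1]]
print(h,np.round(tri((T,S),h)*1000) if len(h)==2 else "")
x=bot.outline_of(T,"dish")[:1]
if x: print("lid",rect(T,x[0]["pixels"],.085))
hs=cv2.cvtColor(T["color"],cv2.COLOR_RGB2HSV);m=((hs[...,1]<60)).astype(np.uint8);m[:222]=0;m[240:]=0;m[:,:280]=0;m[:,322:]=0
k,l,st,c=cv2.connectedComponentsWithStats(m)
for i in range(1,k):
    if 60<st[i,4]<300: print("bar",st[i],rect(T,l==i,.126))
print("tray",[rect(T,x["pixels"],.02) for x in bot.outline_of(T,"tray")[:1]])
for t in("lamp","citronella_pot","tumbler"): print(t,[np.round(at_z(T,x["at"],0)*1000) for x in bot.spot_point(T,t)[:1]])
tabs()
E
```

```text
[0.4227 0.0043 0.2353] 58.2 [ 0.88037124 -0.4440309  -0.04509008]
[[301.1, 231.4], [241.6, 130.1]] [ 441. -182.  121.]
lid [ 497.9 -174.4  179.5  170.5  -83.4]
bar [287 228  30   6 103] [ 443.1 -181.7   91.3   10.7  -84.1]
tray [array([463.4, 285. , 168.5, 117.1, -88.1])]
lamp [array([688., 370.,   0.])]
citronella_pot [array([807.,  33.,   0.])]
tumbler [array([ 532., -434.,    0.])]
S 31 [344.7 234.2] [527. 222.] [527.2 222.8  39.4  10.3 -68. ]
```

```bash
python3 -c "
from station import bot
print(bot.job_done())"
```

```text
the job is handed in; nothing more can be done
None
```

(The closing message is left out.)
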